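# Fit the honing wheels to the keyed spindle

## Task

Get the honing machine ready to run: first drop the brass key upright into the slot of the spindle until it stands home, then slide every honing wheel that lies on the bench over the shaft and key, in any order, so that they lie flat one on another down on the boss. Last, lower the guard gently until it is fully shut, and leave the other things on the bench where they are.

Things in the scene. Friction and masses are not known exactly. Their poses are not given: they have to be found in the camera images.
- honer: The honing machine: grey open-topped box, fixed to the bench, 190 x 190 x 108 mm high, walls 8 mm, so the opening is 174 x 174 mm; floor 10 mm thick. Origin under its centre at bench level, -x is its front with the two push buttons.
- guard (a joint): Angle of the machine's guard, a flat lid 190 x 190 x 8 mm with a blue frame and a clear window, hinged along the machine's far (+x) top edge: 0 = shut flat on the box, about 1.7 to 1.9 = standing open as found. A stiff hinge: it stays where it is left and takes about 2 to 3 N at the front edge to move.
- guard_hinge (a point): Middle of the guard's hinge line, 108 mm above the bench; the hinge line runs along the machine's y axis.
- guard_tab (a point): Centre of the black pull tab (28 x 70 x 8 mm) in the middle of the guard's free edge, 202 mm from the hinge line; z points out of the guard's outer face (up when shut), -x towards the free edge.
- spindle: Vertical steel spindle: boss 48 mm dia x 28 mm high, on it a shaft 28 mm dia x 60 mm, top bevelled 4 mm. Its key slot, on its own -x side, is open at the top, 11 mm wide, floor 4 mm from the axis; in the boss it becomes a closed pocket 26 mm deep, 4 to 18.8 mm from the axis, that holds the key's foot. Origin on the axis at the boss's foot; z up. May be turned against the machine.
- shaft_top (a point): Centre of the shaft's top end, 88 mm above the spindle's origin (98 mm above the bench).
- key_seat (a point): Where the key's centre lies when the key stands home in the slot: 11.4 mm to the -x side of the axis. The key's top is then 3 mm below the shaft's top.
- key_center (a point): Centre of the brass key, a plain bar 14 x 10 x 83 mm (its own x, y, z) standing upright; 14 mm side goes radially into the slot, either way round. 90 g. At the start it stands 30 mm deep in the wooden block, 53 mm showing.
- key_block: Wooden block 60 x 60 x 36 mm, fixed, with a socket for the key in its middle. Origin under its centre.
- level_1 (a point): On the spindle's axis: where the centre of the first (lowest) wheel of the stack lies, 35 mm above the spindle's origin.
- level_2 (a point): On the spindle's axis: where the centre of the second wheel of the stack lies, 49 mm above the spindle's origin.
- level_3 (a point): On the spindle's axis: where the centre of the third wheel of the stack lies, 63 mm above the spindle's origin.
- level_4 (a point): On the spindle's axis: where the centre of the fourth wheel of the stack lies, 77 mm above the spindle's origin.
- wheel_brown_center (a point): Centre of the honing wheel with the dark brown leather rim (may be absent): 60 mm dia, 14 mm thick, 30 mm bore and, on its own -x side, a keyway 12 mm wide that reaches 22 mm from the axis; mouths bevelled 1.5 mm. About 120 g, lies flat, z up. It fits when its -x points the same way as the spindle's -x.
- wheel_white_center (a point): Centre of the honing wheel with the off-white felt rim (may be absent): 60 mm dia, 14 mm thick, 30 mm bore and, on its own -x side, a keyway 12 mm wide that reaches 22 mm from the axis; mouths bevelled 1.5 mm. About 120 g, lies flat, z up. It fits when its -x points the same way as the spindle's -x.
- wheel_red_center (a point): Centre of the honing wheel with the red rubber rim (may be absent): 60 mm dia, 14 mm thick, 30 mm bore and, on its own -x side, a keyway 12 mm wide that reaches 22 mm from the axis; mouths bevelled 1.5 mm. About 120 g, lies flat, z up. It fits when its -x points the same way as the spindle's -x.
- wheel_green_center (a point): Centre of the honing wheel with the green rubber rim (may be absent): 60 mm dia, 14 mm thick, 30 mm bore and, on its own -x side, a keyway 12 mm wide that reaches 22 mm from the axis; mouths bevelled 1.5 mm. About 120 g, lies flat, z up. It fits when its -x points the same way as the spindle's -x.
- oilstone: Oilstone in a wooden bed, 62 x 165 x 34 mm; bystander, origin in the middle of its underside.
- wax_tin: Round green wax tin, 86 mm across, 29 mm high; bystander, origin in the middle of its underside.
- slip_stone: Grey slip stone 40 x 100 x 11 mm; bystander, origin in the middle of its underside.
Not all that is in view belongs to the job. Leave any purple look-alike of the part that bears wheel_brown_center alone. What is shaped like the part that bears wheel_white_center but pink is not meant.

How it is judged (in metres and radians):
On the way, in this order (a step that is already met when the one before it is completed fails the run):
1. the key stands home in the spindle's slot (distance between key_center and key_seat below 0.0045 m and angle between key_center's own z axis and vertical below 0.1 rad), for 0.2 s.
2. every wheel present is fully down on the keyed shaft ((distance between wheel_brown_center and level_1 below 0.0045 m or distance between wheel_brown_center and level_2 below 0.0045 m or distance between wheel_brown_center and level_3 below 0.0045 m or distance between wheel_brown_center and level_4 below 0.0045 m) and angle between the z axis of each of wheel_brown_center, wheel_white_center, wheel_red_center, wheel_green_center and the z axis of spindle, either way round below 0.08 rad and angle between the x axis of each of wheel_brown_center, wheel_white_center, wheel_red_center, wheel_green_center and the x axis of spindle, either way round below 0.15 rad and (distance between wheel_white_center and level_1 below 0.0045 m or distance between wheel_white_center and level_2 below 0.0045 m or distance between wheel_white_center and level_3 below 0.0045 m or distance between wheel_white_center and level_4 below 0.0045 m) and (distance between wheel_red_center and level_1 below 0.0045 m or distance between wheel_red_center and level_2 below 0.0045 m or distance between wheel_red_center and level_3 below 0.0045 m or distance between wheel_red_center and level_4 below 0.0045 m) and (distance between wheel_green_center and level_1 below 0.0045 m or distance between wheel_green_center and level_2 below 0.0045 m or distance between wheel_green_center and level_3 below 0.0045 m or distance between wheel_green_center and level_4 below 0.0045 m)), for 0.2 s.
3. the guard is shut (value of joint guard below 0.03 rad), for 0.2 s.
At the end, for the whole second after the job is handed in: The key's centre is within 4.5 mm of its seat and upright within 0.1 rad; the centre of every wheel present is within 4.5 mm of one of the four stack levels, flat within 0.08 rad, its keyway within 0.15 rad of the slot; the guard is within 0.03 rad of shut (all of step 1 and all of step 2 and value of joint guard below 0.03 rad and velocity of joint guard below 0.05 rad/s); the robot touches nothing.
It fails at once if a bystander (oilstone, wax tin, slip stone) is moved more than 3 cm (distance of any of oilstone, wax_tin, slip_stone from where it was at the start of the episode above 0.03 m).
It fails at once if the guard is slammed (faster than 2.5 rad/s) (velocity of joint guard below -2.5 rad/s).
Of wheel_brown, wheel_white, wheel_red, wheel_green only 2 to 4 are there at a start; the rules pass over those that are not, and their reading is None.
At some moment in a run one of wheel_brown, wheel_white, wheel_red, wheel_green may be knocked a few centimetres aside while the robot is not near it.
It also fails if it takes over 210 s, if anything falls off the work surface, if the arm or the gripper's body presses on something with over 40 N, if the wrist force passes 120 N, or if a joint passes its speed limit or range.

## Robot

A 6-joint arm with a two-finger parallel gripper is mounted at the origin on a cart in front of the work surface, level with it; the furniture and walls round the work are solid. World frame = base frame: x ahead of the robot, y to its left, z up, the work surface at z = 0. Lengths are in mm, angles in rad, forces in N, time in s.
With the tool pointing down it reaches from about 350 to 975 mm from the base axis. Payload 7.1 kg.
Tool frame: the origin (TCP) lies between the finger pads; the fingertips stand 19 mm ahead of it and the grasp point (between the pads) is the TCP; y points along the fingers, z is the direction in which the jaws open and shut, and the axes are right-handed (so a half turn about y gives the same grasp; the last joint's range is limited). The gripper opens to 88 mm and grips with 3 to 60 N. Pads are 20 mm wide; open, the fingers measure 115 mm over their backs; the gripper's body (75 mm by 178 mm) begins 61 mm behind the grasp point.
Start: joints at [-1.136, 0.423, 1.63, -0, 1.089, -0.019], TCP at [274.004, -561.717, 241.675] pointing down, gripper open.
Joint ranges: [-3, 3], [-0.9, 2.11], [0.09, 2.58], [-1.31, 4.45], [0.11, 2.69], [-2.54, 2.54]. Speed limits (rad/s): [2.39, 2.39, 3.01, 3.14, 3.14, 3.14].

## Interface

Orientations are given as a rotation vector (axis times angle).
In Python, from workcell import ctrl gives the robot as it stands.
- The arm moves only by the tool servo_tool, never from a script. Its argument "moves" is text: rows parted by semicolons, each of 6 numbers parted by spaces: the shift along the world's x, y, z in m, then the turn, a rotation vector about the world's x, y, z in degrees. A call has 1 to 8 rows; each row is the pose to reach, as a shift and turn from the pose commanded when the call began; what a row does not reach only later rows make up. A row lasts 1/8 s, in which the tool goes at most 62.5 mm and 10.7 degrees, less where a joint would pass 70% of its speed; a pose out of reach is approached as far as the arm can. A call with a gripper value outside its range is refused whole. "hand" is the closure in counts, from 0 (fully open) to 255 (shut), set as the call begins (left out, the last holds). The fingers move at their own pace and stop on an object; the grip force is fixed at half the most. Time passes only in rows, so rows that repeat a pose let the fingers close. It gives the time, the measured TCP pose, the force and the opening at its end, in the units of the state.
- ctrl.get_obs(): the state, without advancing time (a new reading comes with each control period).
- ctrl.get_image(name): name is "side" or "top" or "wrist"; returns a dict with "pixels" (420x560x3 uint8, red, green, blue), "depth" (420x560 float32, mm along the optical axis (not along the pixel's ray), 0 where there is no reading), "vertical_fov" (degrees; the focal length in pixels is half the picture's height over the tangent of half this angle, whatever the lens; pixels are square), "cx", "cy" (the principal point, pixels), "xyz" and "attitude" of the camera in the world; the wrist camera has in their place "T_tool_cam" (4x4, takes a point from camera to tool coordinates, whose origin is the TCP and whose axes are the tool frame's). Camera axes: x right, y up, looking along -z (the intrinsics and any distortion apply to the point x, -y, -z); pixel columns grow to the right and rows downward; lengths in mm; the calibration is good to about 2 mm. A picture is of the moment at which its call begins: read the wrist's pose just before it.
- ctrl.close_job(): hands the job in, once; it reports no verdict.
The state is a dict: "t": time; "qpos": joint angles; "qvel": joint speeds; "joint_torque": joint torques, N m; "ee_pos": TCP position; "orientation": TCP orientation; "ft_force": force on the tool from outside, world axes, zero at the start; "moment": the same for the moment, N m; "width": finger opening in mm.
Only numpy, scipy, OpenCV 4.12 (cv2) and the standard library are available. Lean on these libraries where they do the work, as an engineer would, in place of code of your own. Each camera call takes 0.05 s, during which the arm holds its last target.

## Working session

There is one attempt and no reset: what is moved stays moved. The work goes in short steps, Python scripts to look and compute and a tool call to move; the robot and the scene stay as the last step left them, time stands still between calls to the robot, and variables do not carry over. Pictures are saved under pics/ and viewed, and the job is handed in when it is done.

Besides the shell and the picture viewer there is one more tool, called after "Emit:" as name(argument=value, ...) on one line, values as JSON. servo_tool: Moves the arm, as the interface text tells. Its arguments: {"type":"object","properties":{"moves":{"type":"string"},"hand":{"type":"number"}},"required":["moves"]}

```bash
ls; mkdir -p pics
cat > h.py <<'E'
import numpy as np,cv2
from scipy.spatial.transform import Rotation as R
from workcell import ctrl
def save(n,f):
    im=ctrl.get_image(n); cv2.imwrite('pics/'+f+'.png',im['pixels'][:,:,::-1]); np.save('pics/'+f+'.npy',im,allow_pickle=True); return im
E
python3 - <<'E'
from h import *
o=ctrl.get_obs();print(o)
for n in ['side','top','wrist']:
    im=save(n,n+'0'); print(n,{k:v for k,v in im.items() if k not in('pixels','depth')})
E
```

```text
pics
{'t': 0.0, 'qpos': array([-1.13599606e+00,  4.23822483e-01,  1.63068632e+00, -1.12481541e-06,
        1.08858372e+00, -1.90126755e-02]), 'qvel': array([ 0.00076095, -0.00156598,  0.0004954 ,  0.00056626, -0.00092308,
       -0.0014473 ]), 'joint_torque': array([-1.42357883e-03, -5.44630587e+01, -2.73669469e+01,  6.41439599e-02,
        2.25898437e-02, -9.70142742e-05]), 'ee_pos': array([ 273.7930521 , -561.25742169,  240.91457718]), 'orientation': array([-0.45505219,  1.97104596, -1.96807985]), 'ft_force': array([ 0.30436525,  0.40783336, -0.30811122]), 'moment': array([ 0.01727223, -0.03069396, -0.02756889]), 'width': 87.85134312283056}
side {'vertical_fov': 56.57997036532924, 'cx': 278.976698609637, 'cy': 208.72343818882484, 'xyz': array([ 958.9172033 , -711.11194255,  824.45907363]), 'attitude': array([0.78852029, 0.24022281, 0.51899107])}
top {'vertical_fov': 45.53685808384354, 'cx': 277.27375188690684, 'cy': 206.6360331258449, 'xyz': array([ 416.7631177 ,  -50.69064676, 1544.79182759]), 'attitude': array([ 0.04603651, -0.07090667, -1.55239966])}
wrist {'vertical_fov': 60.332518984584475, 'cx': 277.45680334577446, 'cy': 210.26925660297292, 'T_tool_cam': array([[-3.84791721e-04, -9.68072980e-01, -2.50668222e-01,
        -6.87572056e+01],
       [ 2.91726449e-04,  2.50668122e-01, -9.68073038e-01,
        -1.42931493e+02],
       [ 9.99999883e-01, -4.45633041e-04,  1.85957475e-04,
        -1.07690703e+00],
       [ 0.00000000e+00,  0.00000000e+00,  0.00000000e+00,
         1.00000000e+00]])}
```

View pics/top0.png

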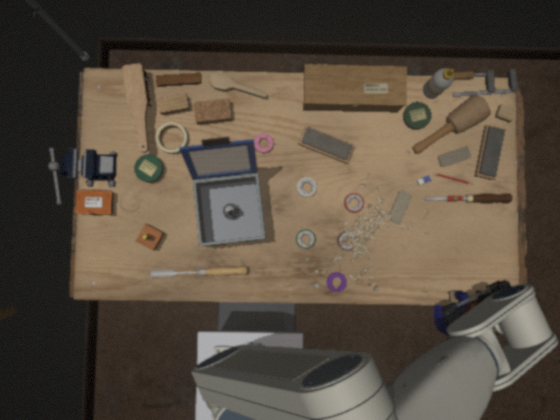

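View pics/side0.png

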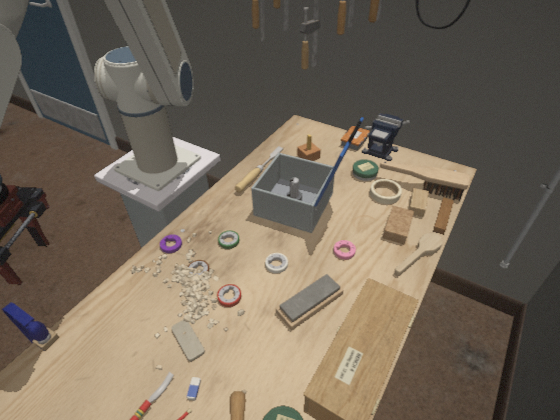

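View pics/wrist0.png

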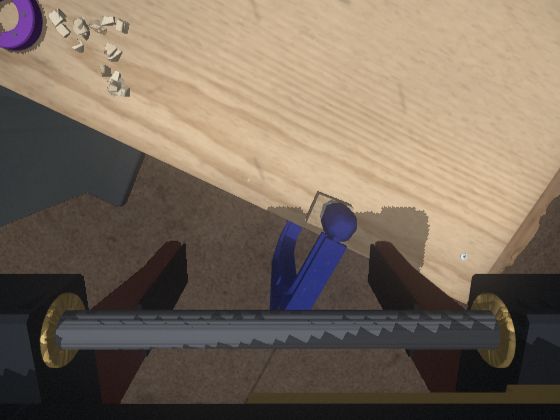

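```bash
cat >> h.py <<'E'
def cam_pose(im,obs=None):
    if 'xyz' in im:
        return R.from_rotvec(im['attitude']).as_matrix(), np.array(im['xyz'])
    T=im['T_tool_cam']; Rt=R.from_rotvec(obs['orientation']).as_matrix()
    return Rt@T[:3,:3], np.array(obs['ee_pos'])+Rt@T[:3,3]
def rays(im,px,obs=None):
    Rm,p=cam_pose(im,obs); f=210/np.tan(np.radians(im['vertical_fov'])/2)
    px=np.atleast_2d(px).astype(float)
    d=np.stack([(px[:,0]-im['cx'])/f,-(px[:,1]-im['cy'])/f,-np.ones(len(px))],1)
    return d@Rm.T,p
def atz(im,px,z,obs=None):
    d,p=rays(im,px,obs); s=(z-p[2])/d[:,2]; return p+d*s[:,None]
def atdepth(im,px,obs=None):
    d,p=rays(im,px,obs); px=np.atleast_2d(px).astype(int)
    return p+d*im['depth'][px[:,1],px[:,0]][:,None]
def proj(im,X,obs=None):
    Rm,p=cam_pose(im,obs); f=210/np.tan(np.radians(im['vertical_fov'])/2)
    c=(np.atleast_2d(X)-p)@Rm
    return np.stack([im['cx']-f*c[:,0]/c[:,2],im['cy']+f*c[:,1]/c[:,2]],1)
def cloud(im,obs=None):
    v,u=np.mgrid[0:420,0:560]; P=atdepth(im,np.stack([u.ravel(),v.ravel()],1),obs)
    return P.reshape(420,560,3)
def load(f): return np.load('pics/'+f+'.npy',allow_pickle=True).item()
def crop(im,x0,y0,x1,y1,k,f):
    cv2.imwrite('pics/'+f+'.png',cv2.resize(im['pixels'][y0:y1,x0:x1,::-1],None,fx=k,fy=k,interpolation=cv2.INTER_CUBIC))
E
python3 - <<'E'
from h import *
t=load('top0');s=load('side0')
names=dict(white=((306,186),(277,263)),red=((354,202),(229,295)),green=((305,238),(229,239)),brown=((347,240),(200,268)))
for n,(a,b) in names.items(): print(n,atz(t,a,14).round(0),atz(s,b,14).round(0))
C=cloud(t);
for n,p in dict(table=(300,280),table2=(120,120),table3=(480,230),boxrim=(198,206),key=(150,237),block=(142,240),shaft=(232,211)).items(): print(n,C[p[1],p[0]].round(1))
crop(t,180,130,280,250,6,'c1'); crop(t,280,160,380,300,5,'c2')
crop(s,240,110,400,250,5,'c3')
E
```

```text
white [[ 597. -161.   14.]] [[ 601. -168.   14.]]
red [[ 550. -310.   14.]] [[ 553. -314.   14.]]
green [[ 437. -160.   14.]] [[ 440. -165.   14.]]
brown [[ 433. -289.   14.]] [[ 437. -287.   14.]]
table [ 308.5 -147.5    3.7]
table2 [794.1 420.5   2.1]
table3 [ 471.  -703.3    4.5]
boxrim [522.2 155.4 106.6]
key [431.6 306.1  36.8]
block [422.2 329.4  38. ]
shaft [513.4  61.9  46.2]
```

View pics/c1.png

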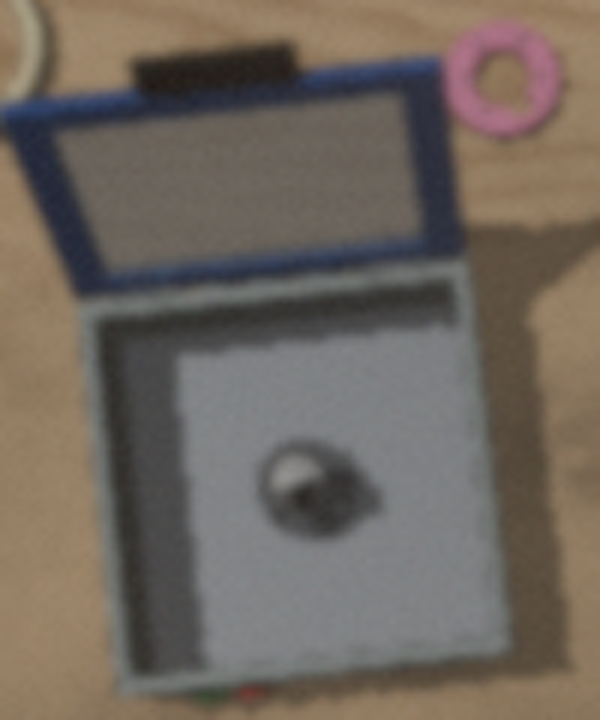

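View pics/c2.png

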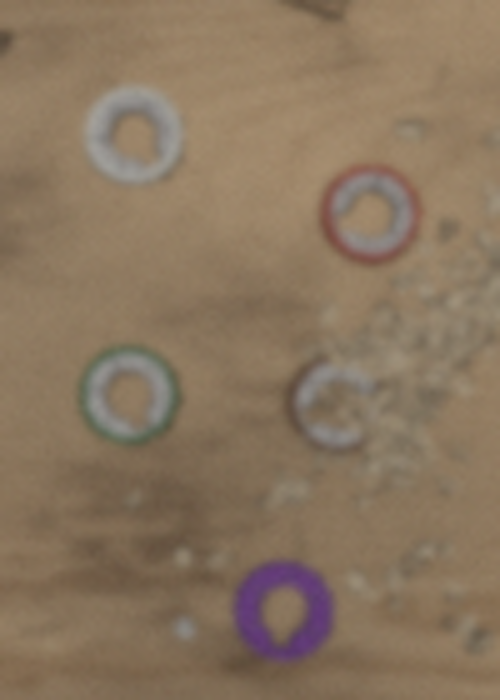

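View pics/c3.png

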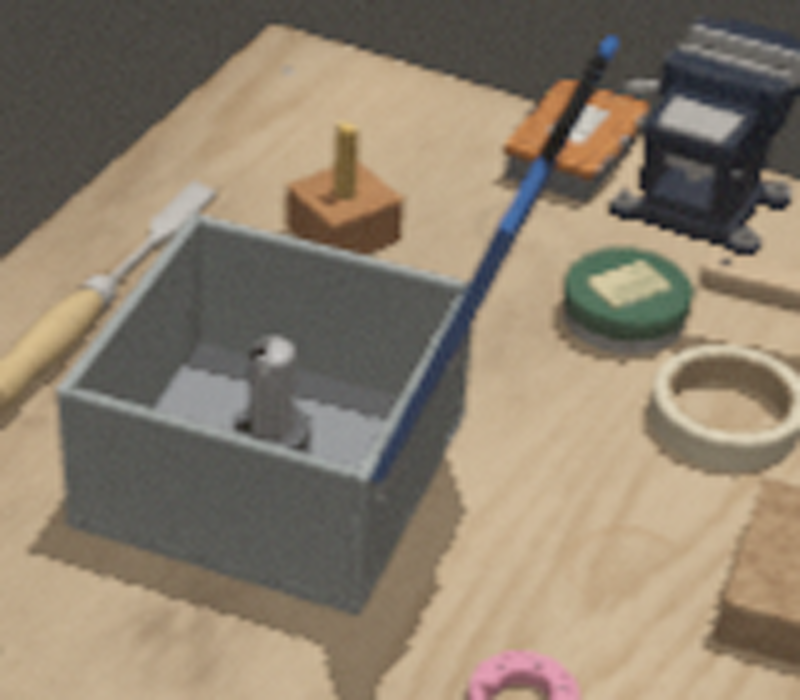

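Run:
```python
from h import *
t=load('top0');s=load('side0')
print('keytop',atz(s,(309.2,135.2),89).round(0), atz(t,(148,237),89).round(0))
# box corners from crop c1 (rim z=108): px
c=np.array([(80,300),(470,258),(512,652),(122,692)])/6+[180,130]
P=atz(t,c,108);print(P.round(0),P.mean(0).round(0))
cs=np.array([(200,218),(470,288),(367,482),(62,388)])/5+[240,110]
P=atz(s,cs,108);print(P.round(0),P.mean(0).round(0))
print('shaft top', atz(s,(240+276/5,110+347/5),98), atz(t,(180+300/6,130+490/6),98))
o=ctrl.get_obs(); print(R.from_rotvec(o['orientation']).as_matrix().round(3))
crop(t,120,210,180,260,10,'c4')
```

```text
keytop [[433. 310.  89.]] [[431. 300.  89.]]
[[597. 171. 108.]
 [621. -16. 108.]
 [432. -40. 108.]
 [410. 145. 108.]] [515.  65. 108.]
[[418. 144. 108.]
 [595. 166. 108.]
 [623. -17. 108.]
 [438. -37. 108.]] [519.  64. 108.]
shaft top [[517.49554592  68.17333804  98.        ]] [[508.061909    63.78167595  98.        ]]
[[-0.899 -0.     0.438]
 [-0.438  0.001 -0.899]
 [-0.    -1.    -0.001]]
```

View pics/c4.png

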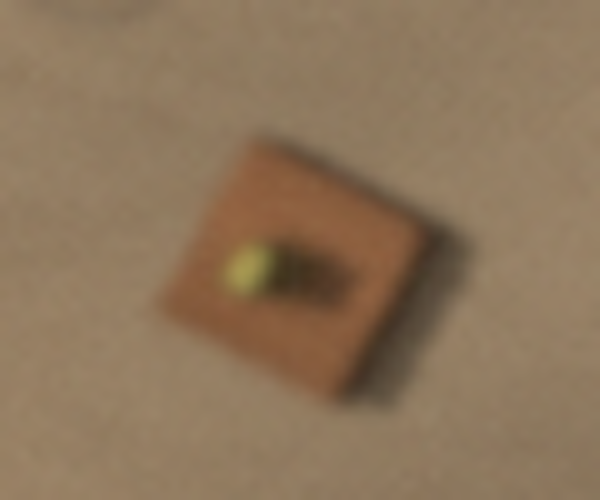

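Emit:
servo_tool(moves="0.02 0.05 0.004 0 0 -3;0.04 0.105 0.008 0 0 -6;0.06 0.16 0.012 0 0 -9;0.08 0.215 0.016 0 0 -12;0.1 0.27 0.02 0 0 -15;0.12 0.325 0.02 0 0 -18;0.14 0.38 0.02 0 0 -21;0.16 0.43 0.02 0 0 -24", hand=0)

```text
t: 1.15
ee_pos: [434.2, -129.8, 261.8]
orientation: [-0.037, 2.204, -2.205]
ft_force: [1.1, -0.7, 0.3]
width: 87.7
```

Emit:
servo_tool(moves="0.02 0.05 0.01 0 0 -1;0.04 0.1 0.02 0 0 -2;0.06 0.15 0.03 0 0 -2;0.075 0.19 0.04 0 0 -2;0.075 0.197 0.04 0 0 -2;0.075 0.197 0.04 0 0 -2")

```text
t: 1.9
ee_pos: [508.3, 65.2, 301.1]
orientation: [0.003, -2.221, 2.222]
ft_force: [0.0, -0.3, -0.7]
width: 88.1
```

```bash
cat >> h.py <<'E'
def wr(f):
    o=ctrl.get_obs(); im=save('wrist',f); im['obs']=o; np.save('pics/'+f+'.npy',im,allow_pickle=True)
    print('t',round(o['t'],2),'pos',o['ee_pos'].round(1),'yaw(toolx)',np.degrees(np.arctan2(*R.from_rotvec(o['orientation']).as_matrix()[[1,0],0])).round(2),'F',o['ft_force'].round(1),'w',round(o['width'],1)); return im
E
python3 -c "
from h import *
wr('w1')"
```

```text
t 1.9 pos [508.3  65.2 301.1] yaw(toolx) -179.94 F [ 0.  -0.3 -0.7] w 88.1
```

View pics/w1.png

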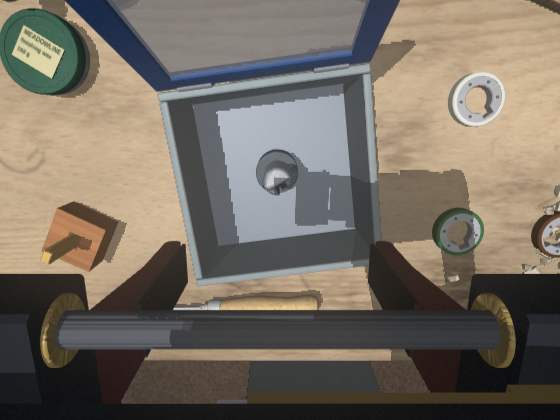

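Run:
```python
from h import *
w=load('w1');o=w['obs']
crop(w,245,140,315,210,10,'c5')
c=np.array([(160,95),(370,67),(380,262),(197,285)])
P=atz(w,c,108,o);print(P.round(0),P.mean(0))
```

```text
[[595. 171. 108.]
 [618. -14. 108.]
 [436. -36. 108.]
 [411. 148. 108.]] [514.93775924  67.13252425 108.        ]
```

View pics/c5.png

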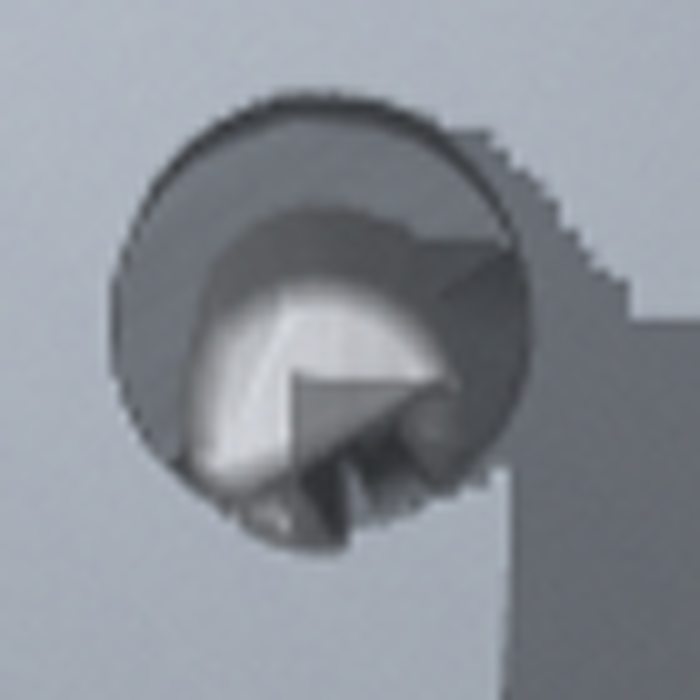

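Emit:
servo_tool(moves="-0.01 0 -0.05 0 0 0;-0.02 0 -0.1 0 0 0;-0.025 0 -0.13 0 0 0;-0.025 0 -0.13 0 0 0;-0.025 0 -0.13 0 0 0")

```text
t: 2.58
ee_pos: [484.8, 64.6, 172.7]
orientation: [0.003, 2.221, -2.221]
ft_force: [-0.5, 0.0, 0.5]
width: 88.1
```

```bash
python3 -c "
from h import *
w=wr('w2')
o=w['obs']; p=proj(w,[515,65,98],o)[0].astype(int);print(p)
crop(w,p[0]-40,p[1]-40,p[0]+40,p[1]+40,9,'c6');print(p-40)"
```

```text
t 2.58 pos [484.8  64.6 172.7] yaw(toolx) 179.93 F [-0.5  0.   0.5] w 88.1
[278 181]
[238 141]
```

View pics/c6.png

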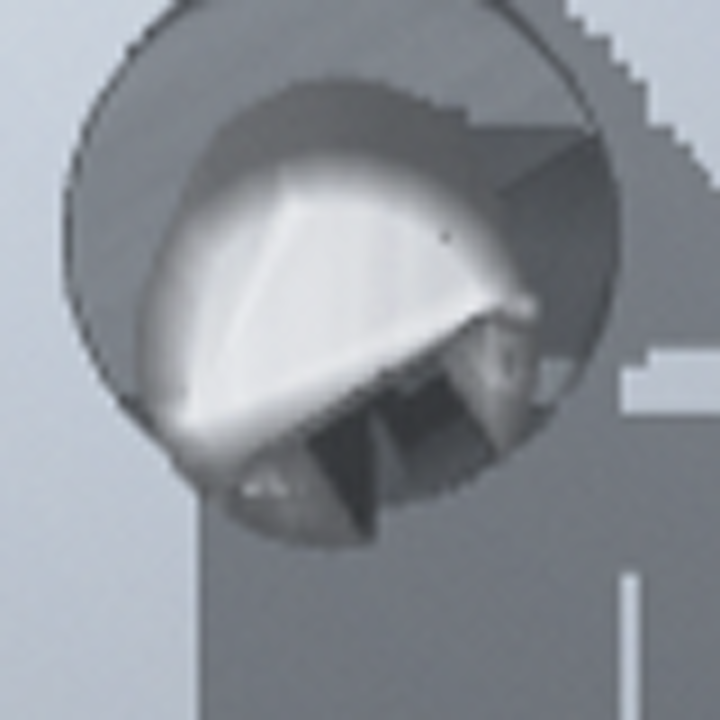

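```bash
cat > ov.py <<'E'
from h import *
def overlay(w,o,cx,cy,psi,f,box,k,key=True):
    x0,y0,x1,y1=box
    img=cv2.resize(w['pixels'][y0:y1,x0:x1,::-1],None,fx=k,fy=k,interpolation=cv2.INTER_CUBIC)
    c,s=np.cos(psi),np.sin(psi)
    def W(p): 
        p=np.array(p,float); return np.stack([cx+c*p[:,0]-s*p[:,1],cy+s*p[:,0]+c*p[:,1],p[:,2]],1)
    def dr(p,col):
        q=(proj(w,W(p),o)-[x0,y0]+.5)*k
        cv2.polylines(img,[q.round().astype(int)],False,col,1,cv2.LINE_AA)
    a=np.linspace(0,2*np.pi,80)
    circ=lambda r,z:[(r*np.cos(t),r*np.sin(t),z) for t in a]
    dr(circ(24,38),(0,0,255)); dr([p for p in circ(14,94)],(0,255,0)); dr(circ(10,98),(255,255,0))
    dr([(-4,-9.2,98),(-4,9.2,98)],(255,255,0))
    for y in(-5.5,5.5): dr([(-4,y,94),(-np.sqrt(14**2-5.5**2),y,94)],(0,255,255))
    dr([(-4,-5.5,38),(-18.8,-5.5,38),(-18.8,5.5,38),(-4,5.5,38),(-4,-5.5,38)],(255,0,255))
    cv2.imwrite('pics/'+f+'.png',img)
E
python3 - <<'E'
from ov import *
w=load('w2');o=w['obs']
B=np.array([(65,225),(620,230),(342,507)])/9+[238,141]-.5
P=atz(w,B,38,o);print(P, (P[0]+P[1])/2,np.linalg.norm(P[0]-P[1]))
L=np.array([(215,458),(490,305)])/9+[238,141]
P=atz(w,L,97,o);d=P[1]-P[0];print(P,np.degrees(np.arctan2(d[1],d[0])))
overlay(w,o,513,65,np.radians(31),'o1',(238,141,318,221),9)
E
```

```text
[[516.90131241  91.03254274  38.        ]
 [516.43737886  43.59097009  38.        ]
 [492.23159354  67.41090504  38.        ]] [516.66934563  67.31175642  38.        ] 47.44384100653811
[[508.23672476  75.45424299  97.        ]
 [518.78792087  56.70167667  97.        ]] -60.63556812610447
```

View pics/o1.png

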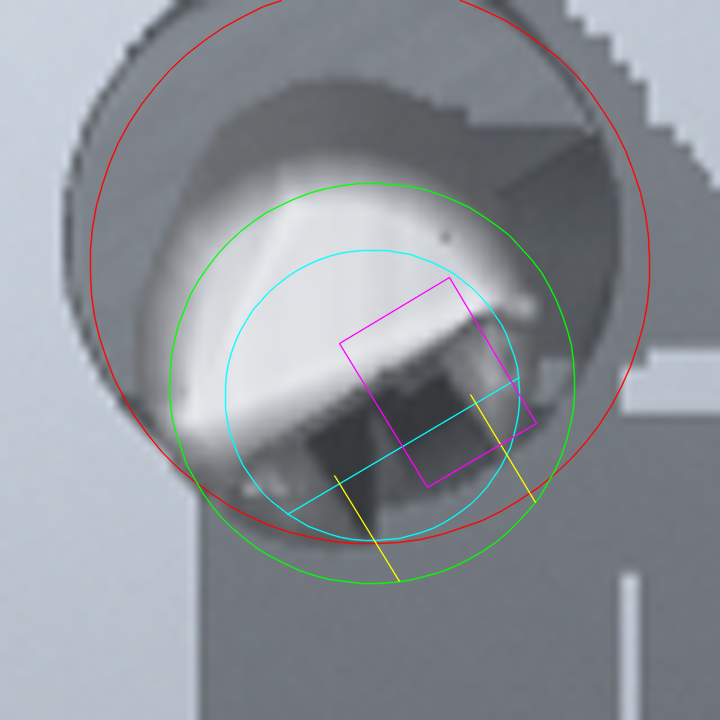

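Run:
```python
from ov import *
w=load('w2');o=w['obs']
overlay(w,o,516.5,67.5,np.radians(29.5),'o2',(238,141,318,221),9)
```

```text
(no output)
```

View pics/o2.png

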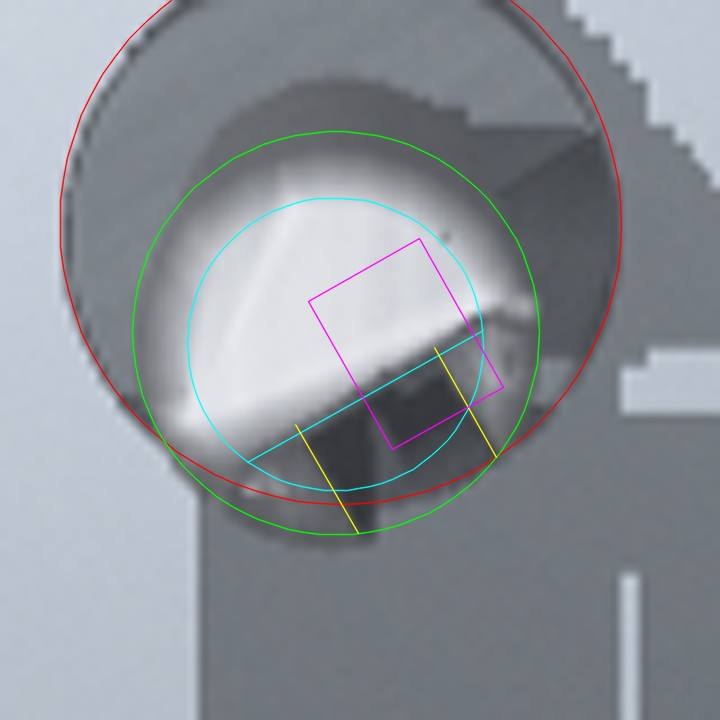

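Emit:
servo_tool(moves="-0.01 0.05 0.02 0 0 0;-0.025 0.1 0.04 0 0 0;-0.04 0.15 0.05 0 0 0;-0.055 0.2 0.05 0 0 0;-0.065 0.243 0.05 0 0 0;-0.065 0.243 0.05 0 0 0;-0.065 0.243 0.05 0 0 0")

```text
t: 3.5
ee_pos: [419.4, 308.0, 222.6]
orientation: [0.001, 2.221, -2.22]
ft_force: [0.8, -0.0, 1.0]
width: 88.0
```

```bash
python3 -c "
from h import *
w=wr('w3');print(w['obs']['qpos'].round(2))
o=w['obs']; p=proj(w,[432,306,89],o)[0].astype(int);print(p)
crop(w,p[0]-60,p[1]-60,p[0]+60,p[1]+60,6,'c7');print(p-60)"
```

```text
t 3.5 pos [419.4 308.  222.6] yaw(toolx) -179.97 F [ 0.8 -0.   1. ] w 88.0
[ 0.61  0.29  1.88 -0.    0.97  2.18]
[281 190]
[221 130]
```

View pics/c7.png

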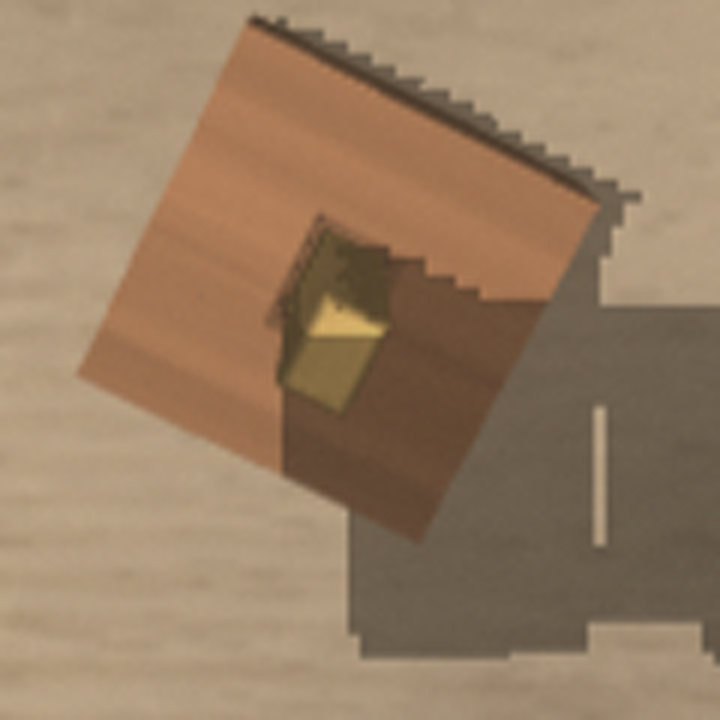

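Run:
```python
from h import *
w=load('w3');o=w['obs']
c=np.array([(285,385),(340,413),(388,333),(325,293)])/6+[221,130]-.5
P=atz(w,c,89,o);print(P.round(1),P.mean(0)); d=P[3]+P[2]-P[0]-P[1];print(np.degrees(np.arctan2(d[1],d[0])), np.linalg.norm(P[0]-P[1]),np.linalg.norm(P[1]-P[2]))
c=np.array([(252,20),(600,203),(420,543),(78,375)])/6+[221,130]-.5
P=atz(w,c,36,o);print(P.round(1),P.mean(0));d=P[0]-P[3];print(np.degrees(np.arctan2(d[1],d[0])))
```

```text
[[429.5 316.8  89. ]
 [425.8 309.6  89. ]
 [436.4 303.4  89. ]
 [441.6 311.6  89. ]] [433.3350073  310.33775095  89.        ]
-26.710915949921304 8.075453205158238 12.289579492159893
[[473.8 322.8  36. ]
 [446.7 270.2  36. ]
 [393.  297.   36. ]
 [420.  350.3  36. ]] [433.36685178 310.07981098  36.        ]
-27.02609579119829
```

Emit:
servo_tool(moves="0.002 0 0 0 0 10;0.004 0 0 0 0 20;0.006 0 0 0 0 30;0.008 0 0 0 0 40;0.01 0 0 0 0 50;0.012 0 0 0 0 60;0.013 0 0 0 0 70;0.013 0 0 0 0 80")

```text
t: 4.55
ee_pos: [432.7, 306.8, 222.0]
orientation: [-1.123, 1.334, -1.334]
ft_force: [-0.8, 1.0, -0.3]
width: 88.0
```

Emit:
servo_tool(moves="0 0 0 0 0 10;0 0 0 0 0 20;0 0 0 0 0 30;0 0 0 0 0 40;0 0 0 0 0 50;0 0 0 0 0 60;0 0 0 0 0 70;0 0 0 0 0 73")

```text
t: 5.55
ee_pos: [432.7, 306.8, 222.0]
orientation: [-1.539, 0.369, -0.369]
ft_force: [0.4, -0.2, -0.3]
width: 88.2
```

```bash
python3 -c "
from h import *
w=wr('w4');print(w['obs']['qpos'].round(2))
o=w['obs']; p=proj(w,[432,306,89],o)[0].astype(int);print(p)
crop(w,p[0]-40,p[1]-40,p[0]+40,p[1]+40,9,'c8');print(p-40)"
```

```text
t 5.55 pos [432.7 306.8 222. ] yaw(toolx) -26.95 F [ 0.4 -0.2 -0.3] w 88.2
[ 0.59  0.31  1.86 -0.    0.98 -0.51]
[274 206]
[234 166]
```

View pics/c8.png

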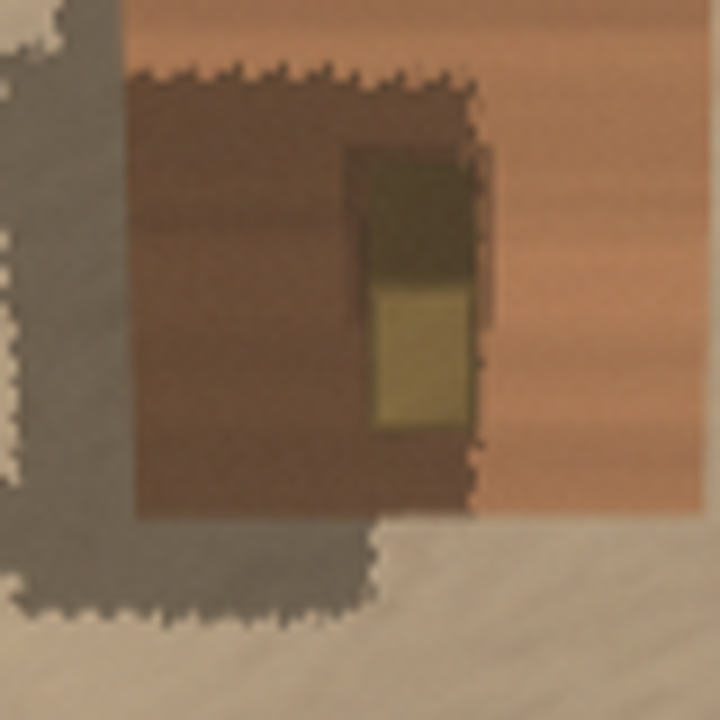

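```bash
cat >> h.py <<'E'
def tf(o,X):  # world point -> tool coords
    return R.from_rotvec(o['orientation']).as_matrix().T@(np.array(X)-o['ee_pos'])
E
python3 - <<'E'
from h import *
w=load('w4');o=w['obs']
c=np.array([(372,288),(472,288),(472,428),(372,428)])/9+[234,166]-.5
P=atz(w,c,89,o);print(P.round(1),P.mean(0),np.linalg.norm(P[0]-P[1]),np.linalg.norm(P[1]-P[2]));print(tf(o,P.mean(0)))
# block
c=np.array([(128,518-0),(712,518)])/9
E
```

```text
[[425.5 309.5  89. ]
 [429.4 317.2  89. ]
 [440.7 311.6  89. ]
 [436.7 303.7  89. ]] [433.05908286 310.48991568  89.        ] 8.684019684829254 12.582010784910262
[ -1.35453504 132.98644963   3.48276059]
```

Run:
```python
from h import *
w=load('w4');o=w['obs']
C=cloud(w,o)
for y in range(196,216,2): print(y,[tuple(C[y,x].round(0)) for x in (270,278,281,284,290,300)])
# block width in px at top
c=np.array([(128,300),(712,300)])/9+[234,166]-.5
for z in (36,): P=atz(w,c,z,o);print(np.linalg.norm(P[0]-P[1]))
```

```text
196 [(np.float64(432.0), np.float64(300.0), np.float64(36.0)), (np.float64(426.0), np.float64(312.0), np.float64(85.0)), (np.float64(427.0), np.float64(314.0), np.float64(86.0)), (np.float64(428.0), np.float64(316.0), np.float64(86.0)), (np.float64(441.0), np.float64(317.0), np.float64(36.0)), (np.float64(445.0), np.float64(325.0), np.float64(35.0))]
198 [(np.float64(434.0), np.float64(300.0), np.float64(37.0)), (np.float64(427.0), np.float64(311.0), np.float64(88.0)), (np.float64(428.0), np.float64(314.0), np.float64(89.0)), (np.float64(429.0), np.float64(316.0), np.float64(89.0)), (np.float64(443.0), np.float64(316.0), np.float64(35.0)), (np.float64(447.0), np.float64(324.0), np.float64(35.0))]
200 [(np.float64(436.0), np.float64(299.0), np.float64(36.0)), (np.float64(428.0), np.float64(311.0), np.float64(89.0)), (np.float64(430.0), np.float64(313.0), np.float64(89.0)), (np.float64(430.0), np.float64(315.0), np.float64(89.0)), (np.float64(444.0), np.float64(315.0), np.float64(36.0)), (np.float64(448.0), np.float64(324.0), np.float64(37.0))]
202 [(np.float64(438.0), np.float64(298.0
[... 1748 characters left out ...]
, np.float64(293.0), np.float64(35.0)), (np.float64(437.0), np.float64(306.0), np.float64(90.0)), (np.float64(438.0), np.float64(309.0), np.float64(90.0)), (np.float64(439.0), np.float64(311.0), np.float64(90.0)), (np.float64(455.0), np.float64(310.0), np.float64(35.0)), (np.float64(459.0), np.float64(319.0), np.float64(36.0))]
214 [(np.float64(448.0), np.float64(292.0), np.float64(36.0)), (np.float64(451.0), np.float64(299.0), np.float64(36.0)), (np.float64(452.0), np.float64(302.0), np.float64(37.0)), (np.float64(454.0), np.float64(304.0), np.float64(37.0)), (np.float64(456.0), np.float64(309.0), np.float64(36.0)), (np.float64(461.0), np.float64(318.0), np.float64(37.0))]
60.51393848887832
```

Emit:
servo_tool(moves="0 0.004 -0.05 0 0 0;0 0.004 -0.1 0 0 0;0 0.004 -0.126 0 0 0;0 0.004 -0.126 0 0 0;0 0.004 -0.126 0 0 0")

```text
t: 6.22
ee_pos: [432.9, 312.1, 96.7]
orientation: [-1.538, 0.37, -0.371]
ft_force: [0.6, 0.7, -0.7]
width: 87.8
```

Emit:
servo_tool(moves="0 0 0 0 0 0;0 0 0 0 0 0;0 0 0 0 0 0;0 0 0 0 0 0;0 0 0 0 0 0;0 0 0 0 0 0;0 0 0 0 0 0;0 0 0 0 0 0", hand=255)

```text
t: 7.22
ee_pos: [432.0, 312.3, 95.6]
orientation: [-1.539, 0.37, -0.369]
ft_force: [0.3, -0.1, 0.7]
width: 11.5
```

```bash
python3 -c "
from h import *
w=wr('w5')"
```

```text
t 7.22 pos [432.  312.3  95.6] yaw(toolx) -27.0 F [ 0.3 -0.1  0.7] w 11.5
```

View pics/w5.png

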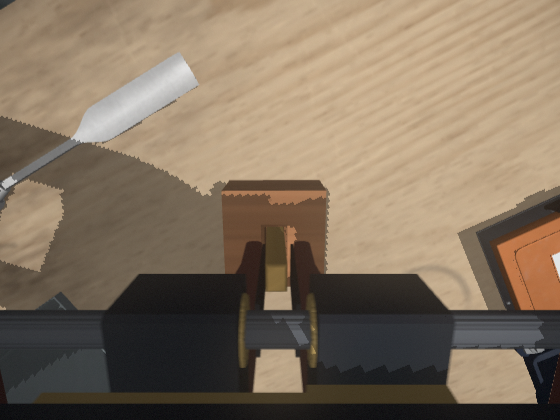

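Emit:
servo_tool(moves="0 0 0 0 0 0;0 0 0 0 0 0;0 0 0 0 0 0;0 0 0 0 0 0")

```text
t: 7.78
ee_pos: [431.9, 312.2, 95.6]
orientation: [-1.539, 0.37, -0.369]
ft_force: [-0.9, -1.4, -0.3]
width: 9.7
```

Emit:
servo_tool(moves="0 0 0.01 0 0 0;0 0 0.025 0 0 0;0 0 0.05 0 0 0;0 0 0.09 0 0 0;0 0 0.13 0 0 0;0 0 0.13 0 0 0")

```text
t: 8.52
ee_pos: [433.9, 313.7, 229.9]
orientation: [-1.533, 0.365, -0.373]
ft_force: [-0.4, -0.3, -0.4]
width: 9.7
```

```bash
python3 -c "
from h import *
w=wr('w6')"
```

```text
t 8.53 pos [433.9 313.7 229.9] yaw(toolx) -27.0 F [-0.4 -0.3 -0.4] w 9.7
```

View pics/w6.png

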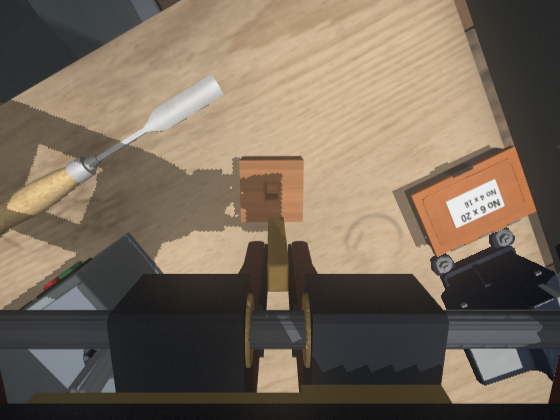

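```bash
python3 -c "
from h import *
w=load('w6');crop(w,245,200,315,300,8,'c9')"
```

View pics/c9.png

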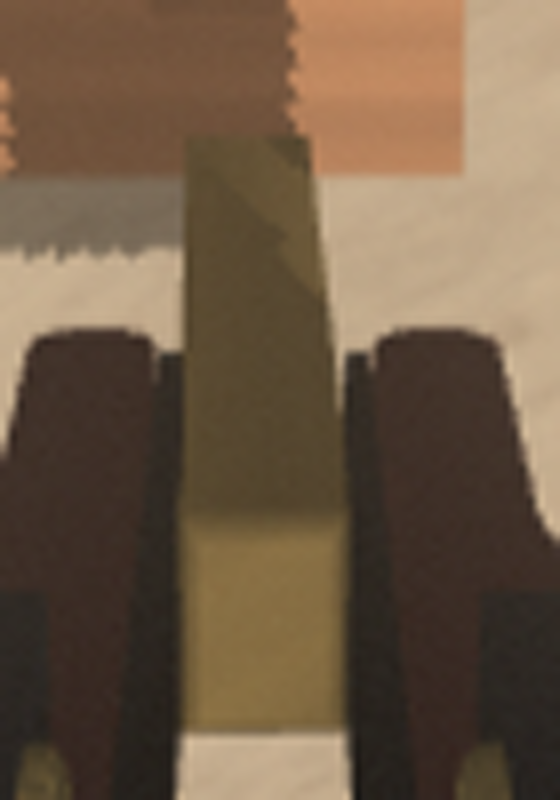

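```bash
cat >> h.py <<'E'
def tool_at_y(w,px,y):
    T=w['T_tool_cam'];f=210/np.tan(np.radians(w['vertical_fov'])/2)
    px=np.atleast_2d(px).astype(float)
    d=np.stack([(px[:,0]-w['cx'])/f,-(px[:,1]-w['cy'])/f,-np.ones(len(px))],1)@T[:3,:3].T
    return T[:3,3]+d*((y-T[1,3])/d[:,1])[:,None]
E
python3 - <<'E'
from h import *
w=load('w6')
for dy in(0,):
  print(tool_at_y(w,np.array([(185,135),(308,135)])/8+[245,200]-.5,89.6))
  print(tool_at_y(w,np.array([(185,520),(347,520),(183,730),(347,730)])/8+[245,200]-.5,6.6))
E
```

```text
[[-4.32573091 89.6        -5.38264008]
 [-4.32996273 89.6         4.88126832]]
[[-5.0534561   6.6        -3.18210223]
 [-5.05731224  6.6         5.8217148 ]
 [ 7.73590335  6.6        -3.37754561]
 [ 7.73183637  6.6         5.91875922]]
```

Emit:
servo_tool(moves="0.01 -0.035 0 0 0 8;0.02 -0.07 0 0 0 16;0.03 -0.105 0 0 0 24;0.04 -0.14 0 0 0 32;0.05 -0.175 0 0 0 40;0.06 -0.21 0 0 0 48;0.07 -0.245 0 0 0 56;0.071 -0.251 0 0 0 58")

```text
t: 9.57
ee_pos: [502.6, 59.3, 224.4]
orientation: [-1.529, -0.422, 0.426]
ft_force: [-0.3, 0.2, -1.3]
width: 9.4
```

Emit:
servo_tool(moves="0 0 -0.015 0 0 0;0 0 -0.025 0 0 0;0 0 -0.025 0 0 0;0 0 -0.025 0 0 0")

```text
t: 10.07
ee_pos: [502.9, 61.7, 200.5]
orientation: [-1.529, -0.424, 0.425]
ft_force: [-1.1, -0.3, -0.6]
width: 9.5
```

```bash
python3 -c "
from h import *
w=wr('w7');crop(w,230,150,330,300,5,'c10');print(w['obs']['orientation'],w['obs']['qpos'].round(2))"
```

```text
t 10.07 pos [502.9  61.7 200.5] yaw(toolx) 31.03 F [-1.1 -0.3 -0.6] w 9.5
[-1.52870569 -0.42411614  0.42479692] [ 0.1   0.31  1.92  0.    0.91 -2.01]
```

View pics/c10.png

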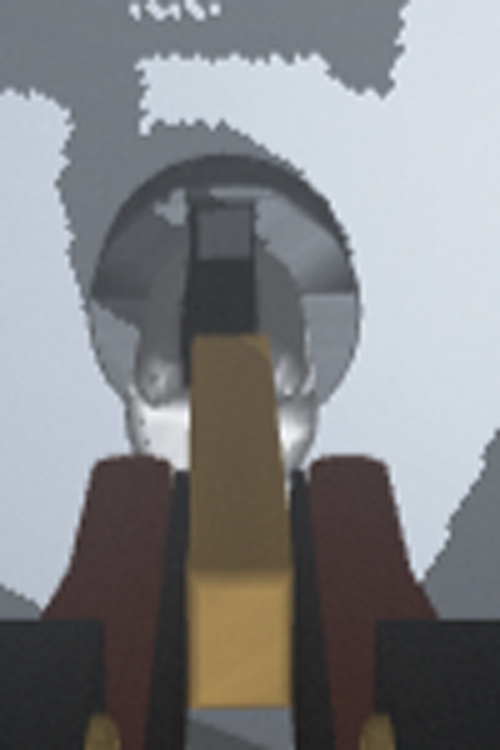

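```bash
python3 -c "
from h import *
w=load('w7');crop(w,245,175,305,255,10,'c11')"
```

```text
(no output)
```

View pics/c11.png

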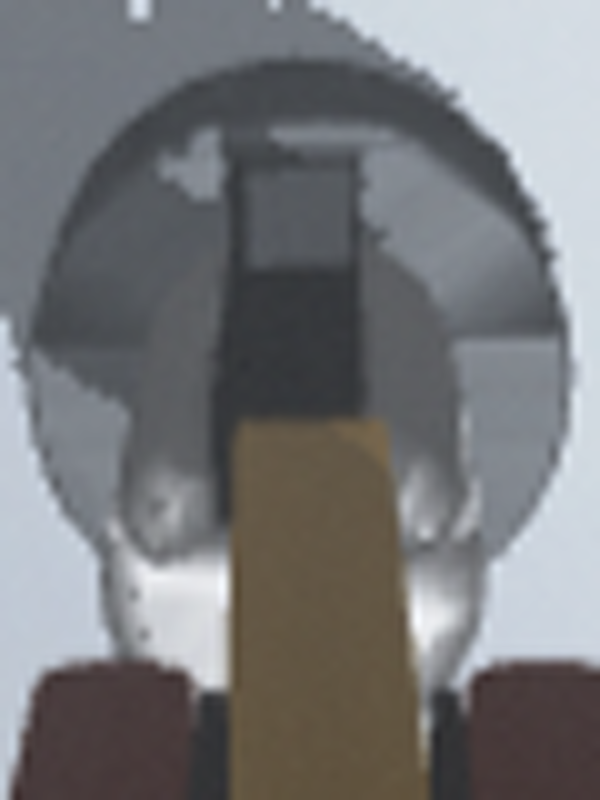

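```bash
cat > z.py <<'E'
from h import *
w=load('w7')
b=lambda y:1.42-0.0188*y
def g(n,px,y):
    p=tool_at_y(w,np.array(px)/10+[245,175]-.5,y)[0]; print(n,p.round(2),'zcorr',round(p[2]-b(y),2))
g('keybot',(311.5,420),89.6)
g('pocket',(296,270),162.5)
g('pocket outer edge',(296,155),162.5)
g('shaft94 side L',(103,590),106.5);g('shaft94 R',(487,590),106.5)
g('horn L',(122,500),106.5);g('hornR',(462,500),106.5)
g('boss L',(30,345),162.5);g('boss R',(570,345),162.5)
g('boss top',(300,58),162.5)
E
python3 z.py
```

```text
keybot [-2.99 89.6  -0.09] zcorr 0.17
pocket [  3.68 162.5   -1.77] zcorr -0.14
pocket outer edge [ -6.48 162.5   -1.75] zcorr -0.12
shaft94 side L [ 14.48 106.5  -15.3 ] zcorr -14.72
shaft94 R [ 14.47 106.5   12.54] zcorr 13.12
horn L [  7.67 106.5  -13.83] zcorr -13.25
hornR [  7.66 106.5   10.66] zcorr 11.25
boss L [ 10.4  162.5  -24.99] zcorr -23.35
boss R [ 10.39 162.5   22.12] zcorr 23.75
boss top [-14.92 162.5   -1.39] zcorr 0.24
```

```bash
cat >> z.py <<'E'
print()
g('boss foot',(300,58),190.5)
g('boss top',(300,122),162.5)
for d in(0,2.67): pass
# predicted overlay for axis at tool x=a, z=c
T=w['T_tool_cam'];f=210/np.tan(np.radians(w['vertical_fov'])/2)
def pj(P):
    c=(np.array(P,float)-T[:3,3])@T[:3,:3]
    return np.stack([w['cx']-f*c[:,0]/c[:,2],w['cy']+f*c[:,1]/c[:,2]],1)
def ov(a,c,name,kx=2.0):
    k=10;img=cv2.resize(w['pixels'][175:255,245:305,::-1],None,fx=k,fy=k,interpolation=cv2.INTER_CUBIC)
    def dr(p,col):
        p=np.array(p,float); q=p.copy(); q[:,0]+=a; q[:,2]+=c; q[:,2]+=b(q[:,1])
        cv2.polylines(img,[((pj(q)-[245,175]+.5)*k).round().astype(int)],False,col,1,cv2.LINE_AA)
    zt=w['obs']['ee_pos'][2]
    t=np.linspace(0,6.2832,80)
    ci=lambda r,z:np.stack([r*np.cos(t),0*t+zt-z,r*np.sin(t)],1)
    dr(ci(24,38),(0,0,255));dr(ci(24,10),(0,0,128));dr(ci(14,94),(0,255,0));dr(ci(10,98),(255,255,0))
    dr([(-4,zt-38,-5.5),(-18.8,zt-38,-5.5),(-18.8,zt-38,5.5),(-4,zt-38,5.5),(-4,zt-38,-5.5)],(255,0,255))
    for s in(-5.5,5.5): dr([(-4,zt-94,s),(-12.9,zt-94,s),(-12.9,zt-38,s)],(0,255,255))
    cv2.imwrite('pics/'+name+'.png',img)
ov(12,-0.3,'o3')
E
python3 z.py|tail -2
```

```text
boss foot [-10.12 190.5   -1.62] zcorr 0.55
boss top [ -9.36 162.5   -1.4 ] zcorr 0.23
```

View pics/o3.png

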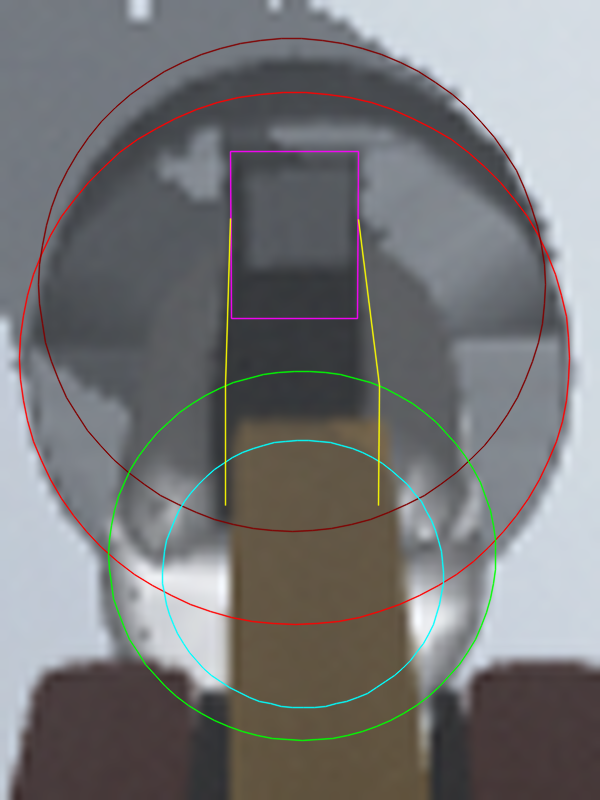

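Emit:
servo_tool(moves="-0.0005 -0.001 -0.005 0 0 0;-0.0005 -0.001 -0.008 0 0 0;-0.0005 -0.001 -0.008 0 0 0;-0.0005 -0.001 -0.008 0 0 0")

```text
t: 10.62
ee_pos: [502.6, 60.3, 192.7]
orientation: [-1.529, -0.424, 0.424]
ft_force: [0.6, 0.1, -1.5]
width: 9.7
```

```bash
python3 -c "
from h import *
w=wr('w8');crop(w,245,175,305,255,10,'c12');print(R.from_rotvec(w['obs']['orientation']).as_matrix().round(4)[:,1])"
```

```text
t 10.62 pos [502.6  60.3 192.7] yaw(toolx) 31.0 F [ 0.6  0.1 -1.5] w 9.7
[ 1.e-04  0.e+00 -1.e+00]
```

View pics/c12.png

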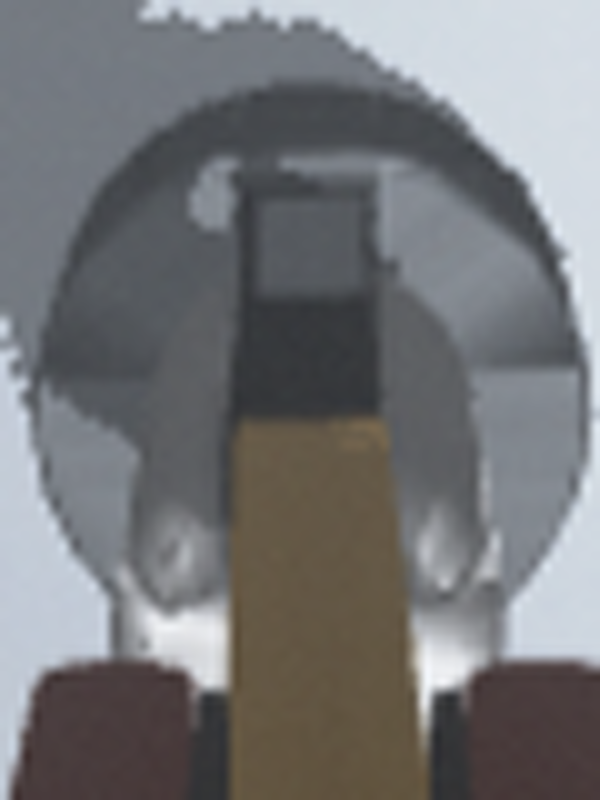

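```bash
cat > z2.py <<'E'
from h import *
w=load('w8')
exec(open('z.py').read().split("def g(")[0].split("w=load('w7')")[1])
def g(n,px,y,off=0):
    p=tool_at_y(w,np.array(px)/10+[245,175]-.5,y)[0]; print(n,p.round(2),'axis/center x',round(p[0]+off,2))
zt=192.7
g('key',(311,420),89.6,7)
g('foot',(305,85),zt-10,24);g('top',(305,152),zt-38,24);g('pocket',(305,178),zt-38,18.8)
src=open('z.py').read().split('# predicted overlay')[1].split("ov(12")[0]
exec('#'+src)
b=lambda y:-0.3-0.002*y
ov(13.5,-0.1,'o4')
E
python3 z2.py
```

```text
key [-2.99 89.6  -0.13] axis/center x 4.01
foot [ -8.96 182.7   -1.1 ] axis/center x 15.04
top [ -8.29 154.7   -0.93] axis/center x 15.71
pocket [ -6.07 154.7   -0.93] axis/center x 12.73
```

View pics/o4.png

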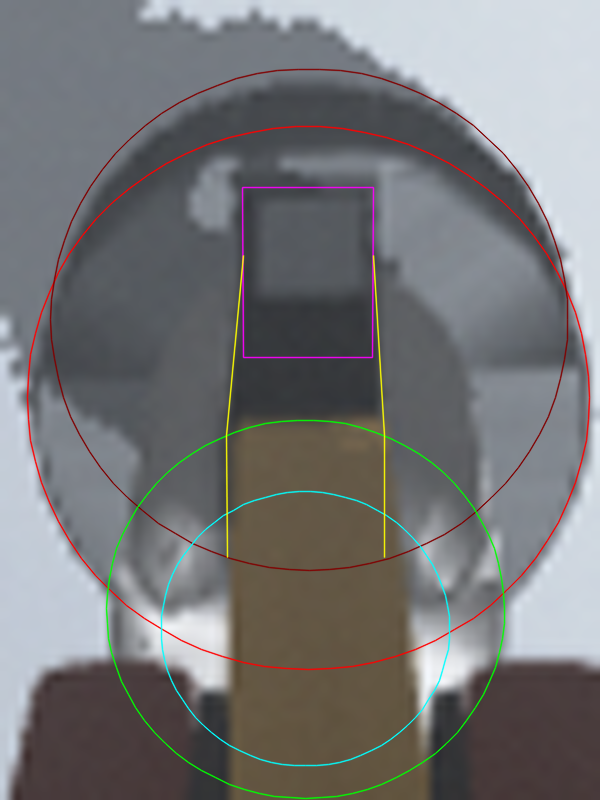

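Run:
```python
from h import *
for n in ['w1','w4','w6','w7','w8']:
    w=load(n);print(n,w['T_tool_cam'][:3].round(4).tolist(),w['cx'],w['cy'],w['vertical_fov'])
```

```text
w1 [[-0.0004, -0.9681, -0.2508, -68.2189], [0.0001, 0.2508, -0.9681, -142.9337], [1.0, -0.0004, 0.0, -1.261]] 277.45680334577446 210.26925660297292 60.332518984584475
w4 [[-0.0004, -0.9683, -0.2499, -68.5456], [0.0001, 0.2499, -0.9683, -142.9331], [1.0, -0.0004, 0.0, 1.1825]] 277.45680334577446 210.26925660297292 60.332518984584475
w6 [[-0.0004, -0.9683, -0.2499, -68.547], [0.0001, 0.2499, -0.9683, -142.9263], [1.0, -0.0004, 0.0, 1.1813]] 277.45680334577446 210.26925660297292 60.332518984584475
w7 [[-0.0004, -0.9682, -0.25, -67.3283], [-0.0003, 0.25, -0.9682, -142.9331], [1.0, -0.0003, -0.0004, 1.0142]] 277.45680334577446 210.26925660297292 60.332518984584475
w8 [[-0.0004, -0.9682, -0.25, -67.329], [-0.0003, 0.25, -0.9682, -142.933], [1.0, -0.0003, -0.0004, 1.0148]] 277.45680334577446 210.26925660297292 60.332518984584475
```

Emit:
servo_tool(moves="-0.0002 -0.0003 -0.004 0 0 0;-0.0002 -0.0003 -0.008 0 0 0;-0.0002 -0.0003 -0.012 0 0 0;-0.0002 -0.0003 -0.016 0 0 0;-0.0002 -0.0003 -0.016 0 0 0")

```text
t: 11.3
ee_pos: [502.1, 59.9, 176.3]
orientation: [-1.529, -0.423, 0.425]
ft_force: [1.6, -0.7, -1.6]
width: 9.4
```

```bash
python3 -c "
from h import *
w=wr('w9');crop(w,225,165,325,315,5,'c13');print(w['obs']['orientation'])"
```

```text
t 11.3 pos [502.1  59.9 176.3] yaw(toolx) 31.0 F [ 1.6 -0.7 -1.6] w 9.4
[-1.528837   -0.42347459  0.42456505]
```

View pics/c13.png

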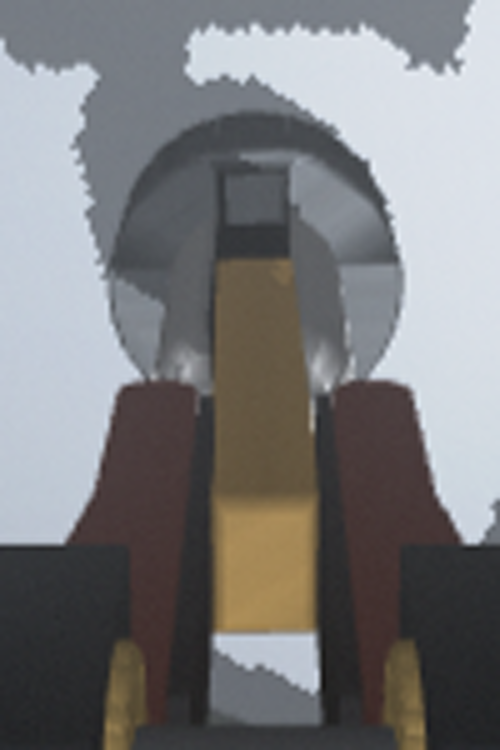

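Emit:
servo_tool(moves="0 0 -0.008 0 0 0;0 0 -0.016 0 0 0;0 0 -0.024 0 0 0;0 0 -0.032 0 0 0;0 0 -0.04 0 0 0;0 0 -0.042 0 0 0;0 0 -0.042 0 0 0")

```text
t: 12.22
ee_pos: [502.5, 59.8, 134.4]
orientation: [-1.529, -0.424, 0.424]
ft_force: [3.2, -3.4, -5.3]
width: 9.4
```

```bash
python3 -c "
from h import *
w=wr('w10');crop(w,225,165,325,315,5,'c14');print(w['obs']['orientation'])"
```

```text
t 12.22 pos [502.5  59.8 134.4] yaw(toolx) 31.0 F [ 3.2 -3.4 -5.3] w 9.4
[-1.52926733 -0.42424839  0.42382948]
```

View pics/c14.png

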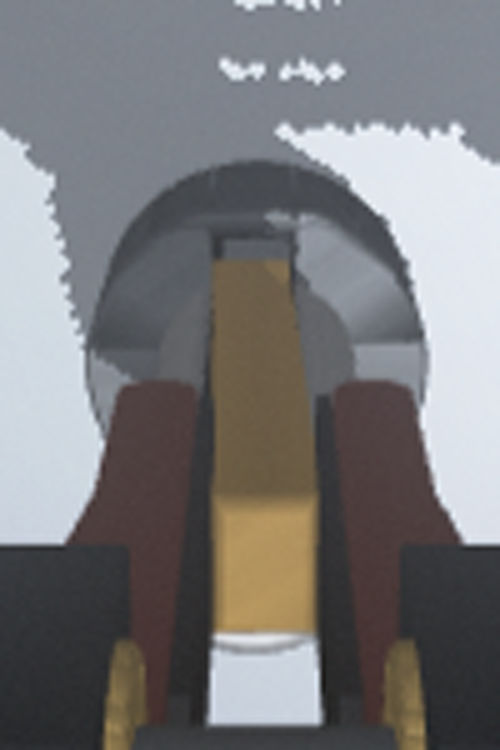

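Emit:
servo_tool(moves="0 -0.0004 0 0 0 0;0 -0.0004 -0.004 0 0 0;0 -0.0004 -0.008 0 0 0;0 -0.0004 -0.012 0 0 0;0 -0.0004 -0.015 0 0 0;0 -0.0004 -0.015 0 0 0")

```text
t: 13.02
ee_pos: [502.9, 59.4, 119.5]
orientation: [-1.529, -0.425, 0.423]
ft_force: [3.7, -4.2, 0.3]
width: 9.9
```

```bash
python3 -c "
from h import *
w=wr('w11');crop(w,225,165,325,315,5,'c15');print(w['obs']['orientation'])"
```

```text
t 13.03 pos [502.9  59.4 119.5] yaw(toolx) 31.0 F [ 3.7 -4.2  0.3] w 9.9
[-1.52936885 -0.42483742  0.42326684]
```

View pics/c15.png

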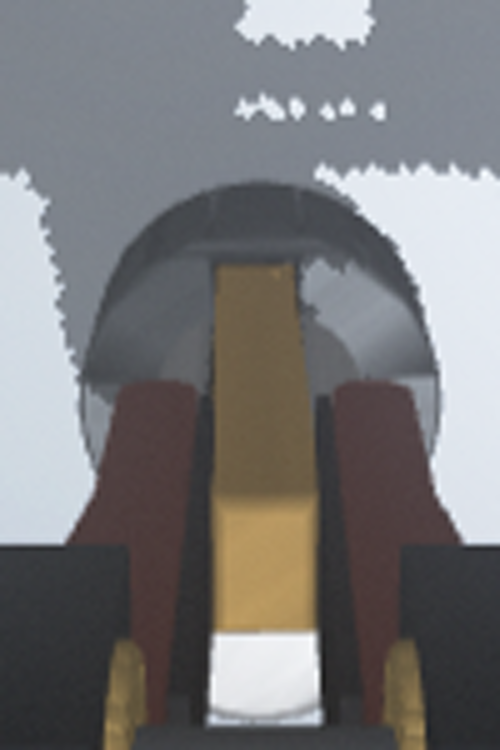

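Emit:
servo_tool(moves="0 0 0 0 0 0;0 0 0 0 0 0;0 0 0 0 0 0;0 0 0 0 0 0;0 0 0 0 0 0;0 0 0 0 0 0", hand=150)

```text
t: 13.82
ee_pos: [502.3, 59.6, 119.7]
orientation: [-1.529, -0.424, 0.424]
ft_force: [0.1, 0.0, -0.0]
width: 36.2
```

```bash
python3 -c "
from h import *
w=wr('w12');crop(w,205,165,345,315,5,'c16')
C=cloud(w,w['obs'])
print(C[260:330:5,278].round(0))"
```

```text
t 13.82 pos [502.3  59.6 119.7] yaw(toolx) 31.0 F [ 0.1  0.  -0. ] w 36.2
[[503.  62.  93.]
 [505.  63.  95.]
 [507.  64.  95.]
 [510.  66.  96.]
 [512.  67.  95.]
 [513.  68.  98.]
 [516.  69.  98.]
 [518.  71.  98.]
 [520.  72.  98.]
 [522.  73.  99.]
 [478.  46. 193.]
 [478.  46. 196.]
 [479.  47. 196.]
 [479.  47. 198.]]
```

View pics/c16.png

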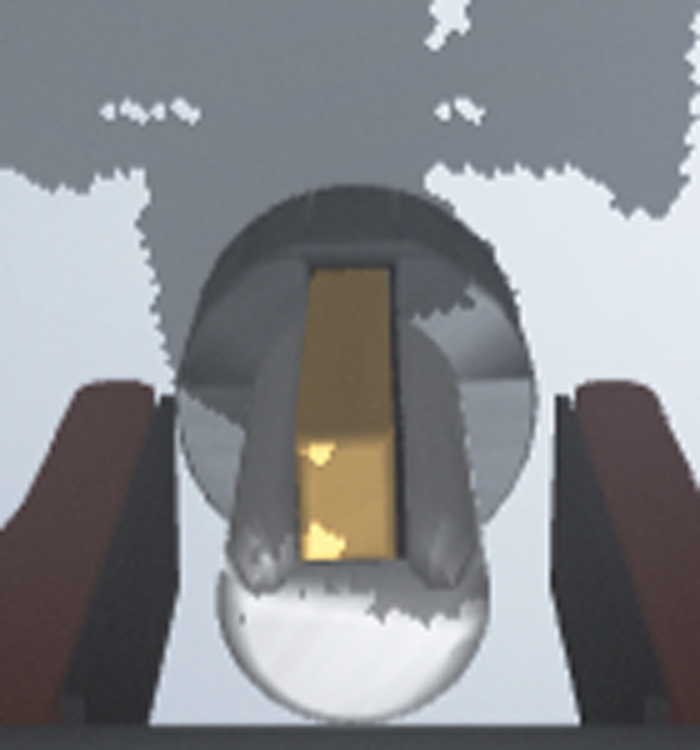

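Run:
```python
from h import *
w=load('w12');o=w['obs']
def g(n,px,z):
    P=atz(w,np.array(px)/5+[205,165]-.5,z,o)[0];print(n,P.round(2),tf(o,P).round(2))
g('far edge r14 z94',(356,722),94)
g('L',(217,610),94);g('R',(490,610),94)
g('key inner',(349,560),95);g('key outer',(344,433),95)
g('slot R wall near D',(403,555),95);g('slot L',(297,555),95)
g('boss foot',(358,185),10);g('boss L',(180,390),38);g('boss R',(537,390),38)
```

```text
far edge r14 z94 [527.08  74.71  94.  ] [29.04 25.7   0.19]
L [523.5   56.03  94.  ] [ 16.36  25.7  -13.97]
R [509.16  79.89  94.  ] [16.35 25.7  13.87]
key inner [511.42  64.5   95.  ] [10.36 24.7  -0.49]
key outer [500.01  57.1   95.  ] [-3.23 24.7  -0.96]
slot R wall near D [508.16  68.87  95.  ] [ 9.82 24.7   4.94]
slot L [513.65  59.74  95.  ] [ 9.82 24.7  -5.72]
boss foot [494.85  55.28  10.  ] [ -8.6  109.7    0.14]
boss L [524.99  46.19  38.  ] [ 12.56  81.7  -23.17]
boss R [500.81  86.41  38.  ] [12.55 81.7  23.76]
```

Emit:
servo_tool(moves="0 0 0.04 0 0 0;0 0 0.09 0 0 0;0 0 0.13 0 0 0;-0.01 -0.05 0.14 0 0 -6;-0.025 -0.1 0.14 0 0 -12;-0.04 -0.15 0.14 0 0 -18;-0.05 -0.2 0.12 0 0 -24;-0.06 -0.222 0.1 0 0 -24", hand=0)

```text
t: 14.88
ee_pos: [442.0, -164.7, 219.6]
orientation: [-1.57, -0.094, 0.092]
ft_force: [0.0, 0.8, -0.0]
width: 87.9
```

Emit:
servo_tool(moves="0 0 -0.03 0 0 0;0 0 -0.03 0 0 0;0 0 -0.03 0 0 0")

```text
t: 15.25
ee_pos: [442.8, -162.4, 190.4]
orientation: [-1.569, -0.097, 0.096]
ft_force: [0.3, 0.2, 0.0]
width: 87.6
```

```bash
python3 -c "
from h import *
w=wr('w13')
T=w['T_tool_cam'];print(T[:3,3])"
```

```text
t 15.25 pos [ 442.8 -162.4  190.4] yaw(toolx) 7.03 F [0.3 0.2 0. ] w 87.6
[ -67.80688534 -142.93317781    1.2359362 ]
```

View pics/w13.png

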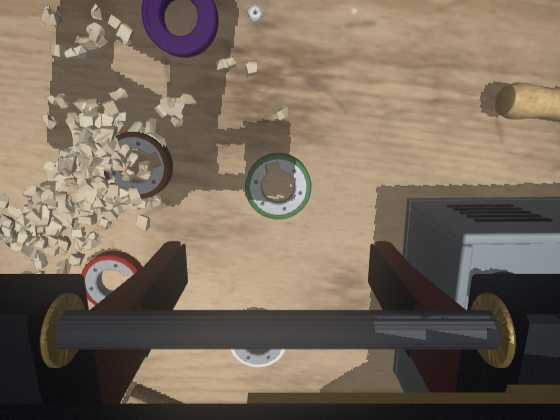

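```bash
python3 -c "
from h import *
w=load('w13');crop(w,240,145,320,225,9,'c17')"
```

```text
(no output)
```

View pics/c17.png

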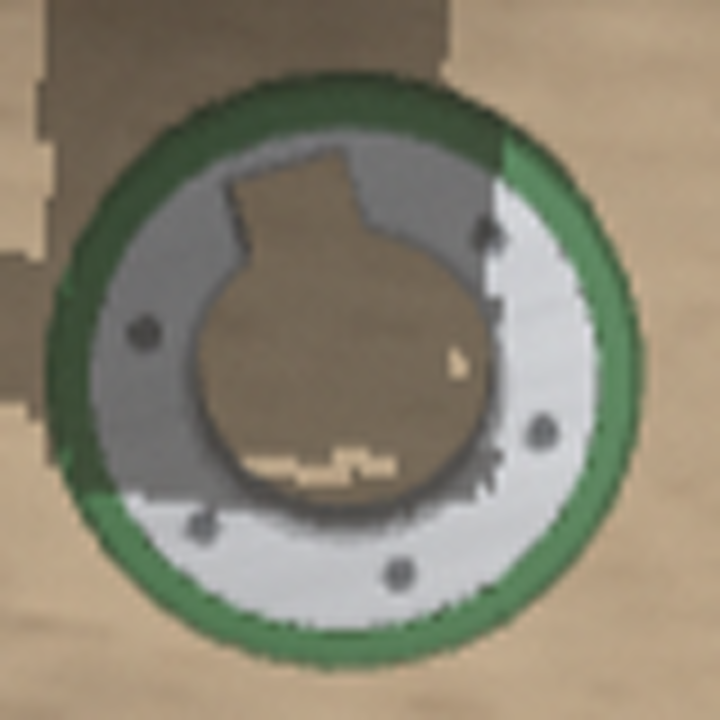

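```bash
cat >> h.py <<'E'
def wheel(w,holes,x0,y0,k,z=14,key=None,disc=None):
    # holes px in crop; keyway is missing 6th hole
    o=w['obs']; P=atz(w,np.array(holes)/k+[x0,y0]-.5,z,o)[:,:2]
    if key is not None:
        K=atz(w,np.array([key])/k+[x0,y0]-.5,z,o)[0,:2]
    A=np.c_[2*P,np.ones(len(P))]; s=np.linalg.lstsq(A,(P**2).sum(1),rcond=None)[0]; c=s[:2]
    r=np.hypot(*(P-c).T); a=np.degrees(np.arctan2(*(P-c).T[::-1]))
    ph=np.degrees(np.angle(np.exp(6j*np.radians(a)).mean()))/6
    ka=np.degrees(np.arctan2(*(K-c)[::-1]))
    n=np.round((ka-ph)/60); print('center',c.round(2),'r',r.round(2),'hole ang',(a%60).round(1),'keyway from holes',round(ph+60*n,1),'from key',round(ka,1))
    if disc is not None: print('disc center',atz(w,np.array([disc])/k+[x0,y0]-.5,z,o)[0,:2].round(2))
E
python3 - <<'E'
from h import *
w=load('w13')
wheel(w,[(145,333),(203,527),(400,573),(543,432),(488,233)],240,145,9,key=(288,166),disc=(344,378))
E
```

```text
center [ 435.72 -161.65] r [20.44 20.62 20.44 20.51 20.55] hole ang [23.1 23.2 23.  22.7 23.6] keyway from holes -156.9 from key -158.5
disc center [ 435.34 -161.76]
```

Emit:
servo_tool(moves="-0.007 -0.0005 -0.04 0 0 0;-0.007 -0.0005 -0.09 0 0 0;-0.007 -0.0005 -0.13 0 0 0;-0.007 -0.0005 -0.155 0 0 0;-0.007 -0.0005 -0.168 0 0 0;-0.007 -0.0005 -0.168 0 0 0;-0.007 -0.0005 -0.168 0 0 0")

```text
t: 16.18
ee_pos: [436.2, -163.2, 22.7]
orientation: [-1.57, -0.098, 0.095]
ft_force: [0.1, -1.1, -0.4]
width: 87.8
```

Emit:
servo_tool(moves="0 0 0 0 0 0;0 0 0 0 0 0;0 0 0 0 0 0;0 0 0 0 0 0;0 0 0 0 0 0;0 0 0 0 0 0;0 0 0 0 0 0", hand=255)

```text
t: 17.05
ee_pos: [435.5, -163.0, 21.9]
orientation: [-1.569, -0.096, 0.096]
ft_force: [-0.6, -0.4, 5.5]
width: 58.8
```

Emit:
servo_tool(moves="0 0 0.01 0 0 0;0 0 0.05 0 0 0;0 0 0.1 0 0 0;0 0.02 0.15 0 0 0;0.02 0.07 0.16 0 0 3;0.035 0.12 0.16 0 0 6;0.055 0.17 0.16 0 0 9;0.07 0.21 0.16 0 0 9")

```text
t: 18.05
ee_pos: [505.6, 49.0, 182.2]
orientation: [-1.56, -0.221, 0.22]
ft_force: [0.5, -0.4, -0.6]
width: 58.8
```

Emit:
servo_tool(moves="0.0096 0.019 -0.01 0 0 0;0.0096 0.019 -0.03 0 0 0;0.0096 0.019 -0.04 0 0 0;0.0096 0.019 -0.04 0 0 0;0.0096 0.019 -0.04 0 0 0")

```text
t: 18.68
ee_pos: [515.1, 65.6, 142.0]
orientation: [-1.56, -0.219, 0.218]
ft_force: [0.7, 0.2, -0.8]
width: 59.0
```

```bash
python3 -c "
from h import *
w=wr('w14');print(w['T_tool_cam'][:3,3]);crop(w,190,140,370,310,4,'c18')"
```

```text
t 18.68 pos [515.1  65.6 142. ] yaw(toolx) 15.95 F [ 0.7  0.2 -0.8] w 59.0
[ -67.61846408 -142.93295386    1.17719029]
```

View pics/c18.png

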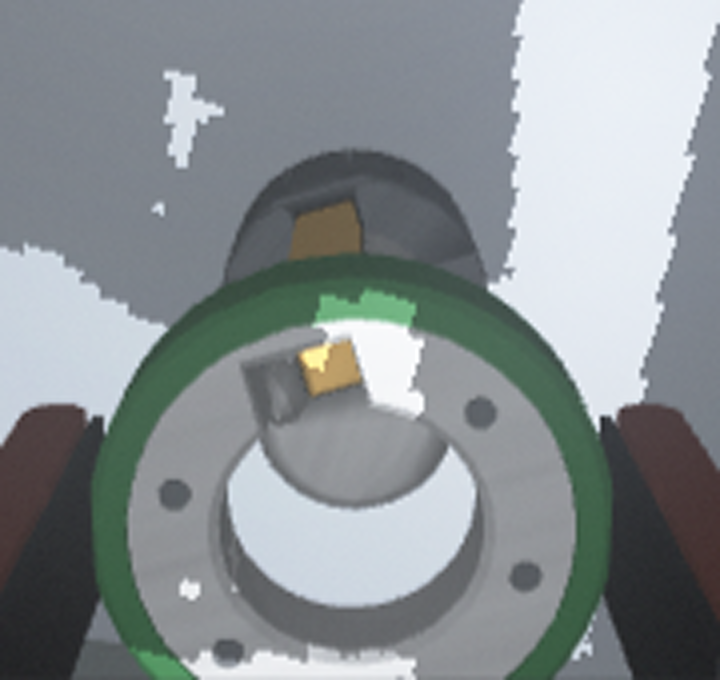

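Run:
```python
from h import *
w=load('w14');o=w['obs']
wheel(w,[(175,494),(228,652),(525,577),(481,412)],190,140,4,z=142-7.9,key=(290,350))
def g(n,px,z):
    P=atz(w,np.array(px)/4+[190,140]-.5,z,o)[0];print(n,P.round(2),tf(o,P).round(2));return P
g('far r14',(353,507),94)
a=g('keyin L',(312,396),95);b=g('keyin R',(362,381),95);c=g('keyout L',(300,352),95);d=g('keyout R',(352,339),95)
v=(a+b-c-d);print(np.degrees(np.arctan2(v[1],v[0])), (a+b+c+d)/4)
```

```text
center [515.37  66.92] r [20.39 20.44 20.39 20.44] hole ang [32.  31.7 31.2 31.7] keyway from holes -148.4 from key -146.9
far r14 [528.69  70.93  94.  ] [14.54 48.01  1.42]
keyin L [513.93  60.79  95.  ] [-2.43 47.01 -4.27]
keyin R [509.93  66.85  95.  ] [-4.62 47.01  2.65]
keyout L [508.24  57.5   95.  ] [-8.81 47.01 -5.88]
keyout R [504.49  63.85  95.  ] [-10.67  47.     1.27]
29.487641870913308 [509.1463757   62.24748999  95.        ]
```

Emit:
servo_tool(moves="0 0.0003 -0.006 0 0 0;0 0.0003 -0.012 0 0 0;0 0.0003 -0.018 0 0 0;0 0.0003 -0.024 0 0 0;0 0.0003 -0.03 0 0 0;0 0.0003 -0.036 0 0 0;0 0.0003 -0.036 0 0 0")

```text
t: 19.6
ee_pos: [514.5, 66.4, 105.1]
orientation: [-1.56, -0.218, 0.22]
ft_force: [-0.1, -0.3, -0.8]
width: 58.8
```

No force; it slides freely. On down to the boss.

Emit:
servo_tool(moves="0 0 -0.008 0 0 0;0 0 -0.016 0 0 0;0 0 -0.024 0 0 0;0 0 -0.032 0 0 0;0 0 -0.038 0 0 0;0 0 -0.042 0 0 0;0 0 -0.042 0 0 0")

```text
t: 20.48
ee_pos: [514.7, 66.3, 63.4]
orientation: [-1.56, -0.219, 0.22]
ft_force: [0.5, 0.7, -1.0]
width: 58.9
```

Emit:
servo_tool(moves="0 0 -0.0025 0 0 0;0 0 -0.0025 0 0 0")

```text
t: 20.72
ee_pos: [514.9, 66.4, 61.2]
orientation: [-1.56, -0.219, 0.219]
ft_force: [0.7, 0.5, -1.0]
width: 59.1
```

Emit:
servo_tool(moves="0 0 0 0 0 0;0 0 0 0 0 0;0 0 0 0 0 0;0 0 0.02 0 0 0;0 0 0.07 0 0 0;0 0 0.12 0 0 0;0 0 0.13 0 0 0;0 0 0.13 0 0 0", hand=0)

```text
t: 21.72
ee_pos: [515.0, 66.4, 191.4]
orientation: [-1.56, -0.22, 0.218]
ft_force: [0.5, 0.1, 0.4]
width: 87.8
```

```bash
python3 -c "
from h import *
w=wr('w15')"
```

```text
t 21.73 pos [515.   66.4 191.4] yaw(toolx) 16.0 F [0.5 0.1 0.4] w 87.8
```

View pics/w15.png

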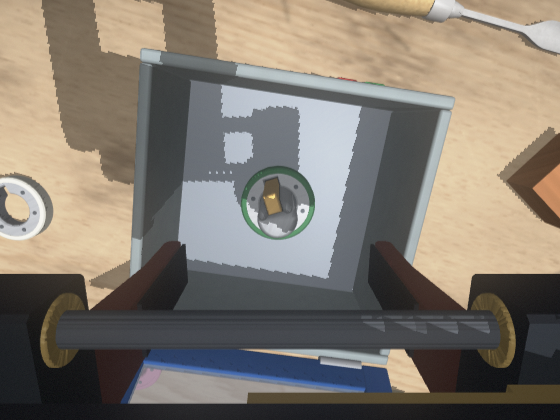

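Emit:
servo_tool(moves="0.01 -0.04 0.02 0 0 0;0.025 -0.09 0.03 0 0 0;0.04 -0.14 0.03 0 0 0;0.06 -0.19 0.02 0 0 0;0.082 -0.229 0 0 0 0;0.082 -0.229 0 0 0 0;0.082 -0.229 0 0 0 0")

```text
t: 22.65
ee_pos: [595.6, -162.0, 189.3]
orientation: [-1.558, -0.216, 0.221]
ft_force: [0.1, -0.9, 0.8]
width: 87.5
```

```bash
python3 -c "
from h import *
w=wr('w16');p=proj(w,[598,-164,14],w['obs'])[0].astype(int)-40;print(p);crop(w,p[0],p[1],p[0]+80,p[1]+80,9,'c19')"
```

```text
t 22.65 pos [ 595.6 -162.   189.3] yaw(toolx) 15.98 F [ 0.1 -0.9  0.8] w 87.5
[232 157]
```

View pics/c19.png

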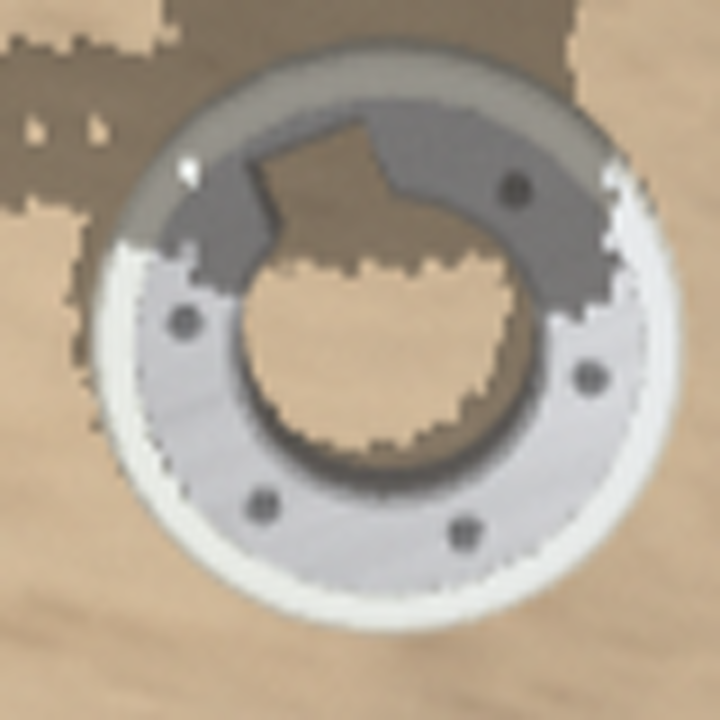

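View pics/w16.png

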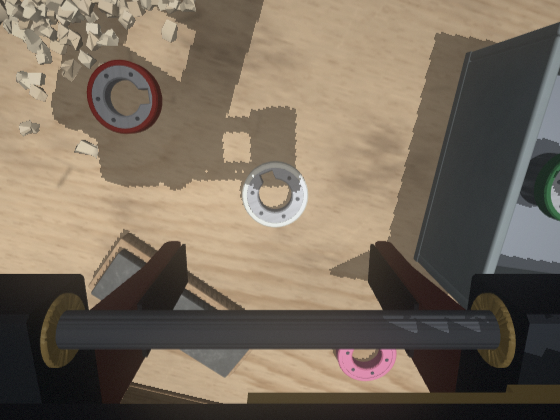

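Run:
```python
from h import *
w=load('w16');print(w['T_tool_cam'][:3,3])
wheel(w,[(185,321),(263,507),(464,534),(591,377),(515,190)],232,157,9,key=(313,140))
```

```text
[ -67.61752631 -142.93180441    1.17670621]
center [ 596.12 -162.74] r [20.49 20.54 20.48 20.51 20.52] hole ang [37.5 37.8 38.  38.4 38.2] keyway from holes -142.0 from key -144.9
```

Run:
```python
from h import *
w=load('w16');o=w['obs']
for p in [(93,285),(125,235),(245,312)]: P=atz(w,p,34,o)[0];print(P.round(0),tf(o,P).round(0))
```

```text
[ 716. -298.   34.] [  79.  155. -164.]
[ 661. -279.   34.] [  31.  155. -131.]
[ 705. -160.   34.] [106. 155. -28.]
```

Emit:
servo_tool(moves="0.0004 -0.002 -0.04 0 0 0;0.0004 -0.002 -0.09 0 0 0;0.0004 -0.002 -0.13 0 0 0;0.0004 -0.002 -0.155 0 0 0;0.0004 -0.002 -0.167 0 0 0;0.0004 -0.002 -0.167 0 0 0;0.0004 -0.002 -0.167 0 0 0")

```text
t: 23.58
ee_pos: [598.1, -164.5, 25.5]
orientation: [-1.56, -0.221, 0.218]
ft_force: [0.3, 0.2, -0.2]
width: 87.8
```

Emit:
servo_tool(moves="0 0 0 0 0 0;0 0 0 0 0 0;0 0 0 0 0 0;0 0 0 0 0 0;0 0 0 0 0 0;0 0 0 0 0 0;0 0 0 0 0 0", hand=255)

```text
t: 24.45
ee_pos: [597.4, -164.6, 24.5]
orientation: [-1.56, -0.219, 0.219]
ft_force: [-0.7, 0.6, 5.7]
width: 58.5
```

Emit:
servo_tool(moves="0 0 0.01 0 0 0;0 0 0.05 0 0 0;-0.005 0.02 0.1 0 0 0;-0.02 0.06 0.14 0 0 -2;-0.035 0.11 0.15 0 0 -4;-0.05 0.16 0.15 0 0 -6.3;-0.07 0.2 0.14 0 0 -6.3;-0.08 0.22 0.13 0 0 -6.3")

```text
t: 25.45
ee_pos: [516.1, 57.1, 154.4]
orientation: [-1.567, -0.134, 0.134]
ft_force: [0.3, 0.0, -2.1]
width: 59.0
```

Emit:
servo_tool(moves="-0.001 0.011 -0.005 0 0 0;-0.001 0.011 -0.01 0 0 0;-0.001 0.011 -0.01 0 0 0;-0.001 0.011 -0.01 0 0 0")

```text
t: 25.95
ee_pos: [516.8, 65.6, 144.3]
orientation: [-1.567, -0.132, 0.132]
ft_force: [0.5, -0.4, -1.3]
width: 58.5
```

```bash
python3 -c "
from h import *
w=wr('w17');print(w['T_tool_cam'][:3,3]);crop(w,190,140,370,310,4,'c20')"
```

```text
t 25.95 pos [516.8  65.6 144.3] yaw(toolx) 9.64 F [ 0.5 -0.4 -1.3] w 58.5
[ -67.7508049  -142.9330097     1.22177929]
```

View pics/c20.png

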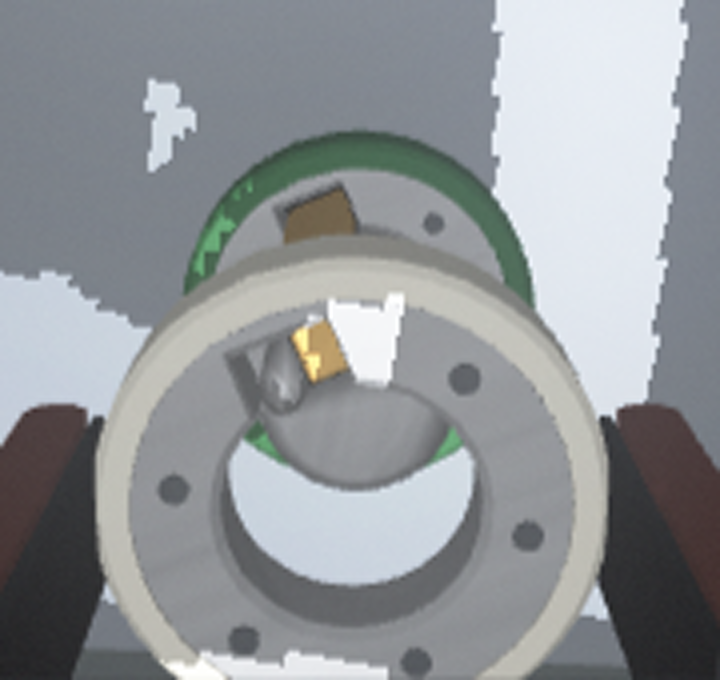

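Run:
```python
from h import *
w=load('w17');o=w['obs']
wheel(w,[(174,489),(244,641),(416,662),(528,536),(464,378)],190,140,4,z=144.3-10.5,key=(275,340))
def g(n,px,z):
    P=atz(w,np.array(px)/4+[190,140]-.5,z,o)[0];print(n,P.round(2),tf(o,P).round(2));return P
P=g('far r14',(357,488),94);t=np.radians(9.6);print('axis',P[:2]-14*np.array([np.cos(t),np.sin(t)]))
a=g('L',(300,387),95);b=g('R',(353,371),95)
```

```text
center [515.58  66.68] r [20.41 20.52 20.39 20.47 20.46] hole ang [31.5 31.8 31.5 31.5 31.8] keyway from holes -148.4 from key -148.0
far r14 [528.78  69.72  94.  ] [12.46 50.31  2.03]
axis [514.97934033  67.38589946]
L [514.77  59.23  95.  ] [-3.11 49.3  -5.97]
R [511.21  66.14  95.  ] [-5.46 49.3   1.44]
```

Emit:
servo_tool(moves="-0.0004 0.0004 -0.008 0 0 0;-0.0004 0.0004 -0.016 0 0 0;-0.0004 0.0004 -0.023 0 0 0;-0.0004 0.0004 -0.03 0 0 0;-0.0004 0.0004 -0.036 0 0 0;-0.0004 0.0004 -0.036 0 0 0")

```text
t: 26.75
ee_pos: [515.9, 66.8, 107.7]
orientation: [-1.567, -0.133, 0.133]
ft_force: [0.8, -0.4, -2.2]
width: 58.7
```

Emit:
servo_tool(moves="0 0 -0.008 0 0 0;0 0 -0.016 0 0 0;0 0 -0.023 0 0 0;0 0 -0.027 0 0 0;0 0 -0.03 0 0 0;0 0 -0.03 0 0 0")

```text
t: 27.5
ee_pos: [515.9, 66.8, 78.0]
orientation: [-1.567, -0.133, 0.133]
ft_force: [1.0, -0.3, -2.6]
width: 58.5
```

Emit:
servo_tool(moves="0 0 0 0 0 0;0 0 0 0 0 0;0 0 0 0 0 0;0 0 0.02 0 0 0;0 0 0.07 0 0 0;0 0 0.11 0 0 0;0 0 0.12 0 0 0;0 0 0.12 0 0 0", hand=0)

```text
t: 28.5
ee_pos: [515.9, 66.8, 198.3]
orientation: [-1.567, -0.134, 0.132]
ft_force: [-1.3, 0.2, -0.3]
width: 87.8
```

```bash
python3 -c "
from h import *
w=wr('w18')
C=cloud(w,w['obs']);crop(w,230,150,330,250,7,'c21')"
```

```text
t 28.5 pos [515.9  66.8 198.3] yaw(toolx) 9.7 F [-1.3  0.2 -0.3] w 87.8
```

View pics/c21.png

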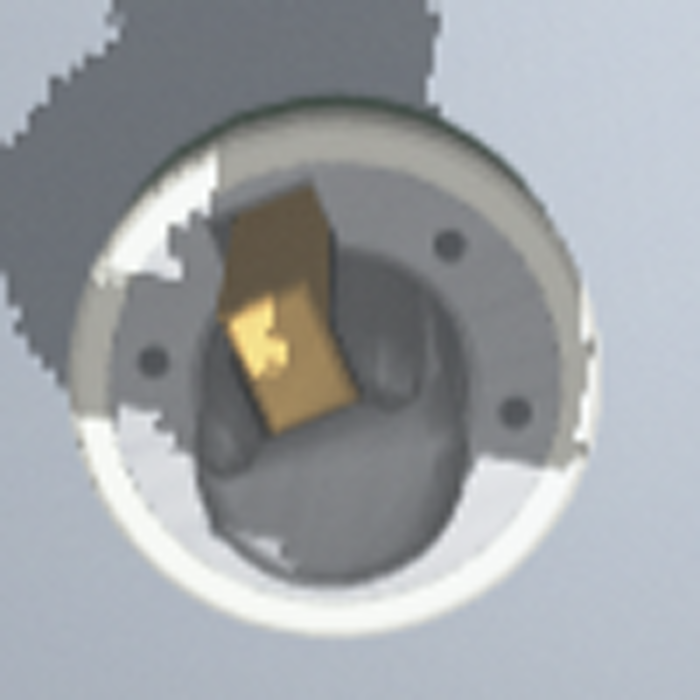

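Emit:
servo_tool(moves="0.003 -0.05 0.01 0 0 0;0.008 -0.105 0.01 0 0 0;0.013 -0.16 0.01 0 0 0;0.018 -0.215 0.01 0 0 0;0.023 -0.27 0.01 0 0 0;0.028 -0.32 0 0 0 0;0.033 -0.365 0 0 0 0;0.035 -0.379 -0.01 0 0 0")

```text
t: 29.55
ee_pos: [550.4, -314.4, 186.2]
orientation: [-1.566, -0.13, 0.132]
ft_force: [-0.4, 0.6, -0.8]
width: 87.6
```

Emit:
servo_tool(moves="0 0 0 0 0 0;0 0 0 0 0 0;0 0 0 0 0 0")

```text
t: 29.92
ee_pos: [551.0, -310.8, 188.3]
orientation: [-1.566, -0.134, 0.134]
ft_force: [0.4, 0.1, 0.5]
width: 87.9
```

```bash
python3 -c "
from h import *
w=wr('w19');p=proj(w,[551,-312,14],w['obs'])[0].astype(int)-40;print(p);crop(w,p[0],p[1],p[0]+80,p[1]+80,9,'c22')"
```

```text
t 29.93 pos [ 551.  -310.8  188.3] yaw(toolx) 9.79 F [0.4 0.1 0.5] w 87.9
[234 154]
```

View pics/c22.png

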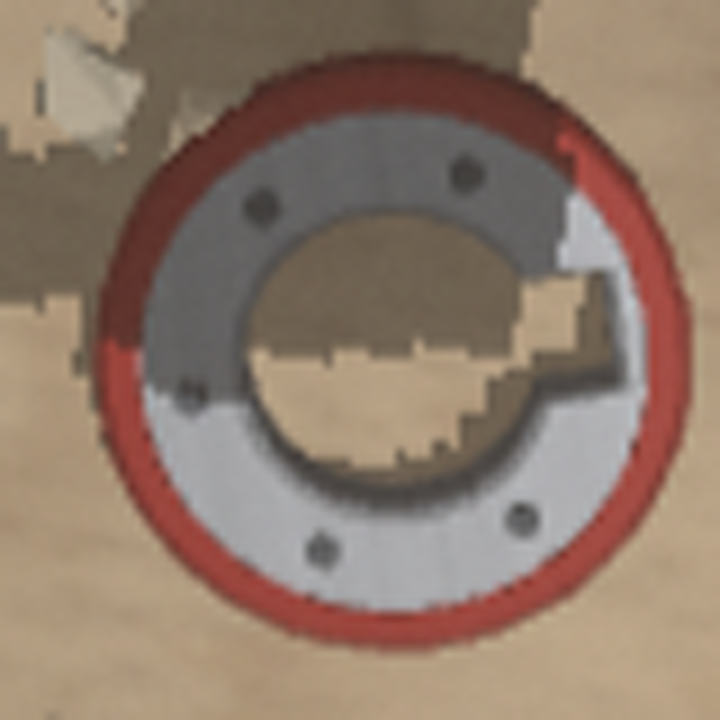

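View pics/w19.png

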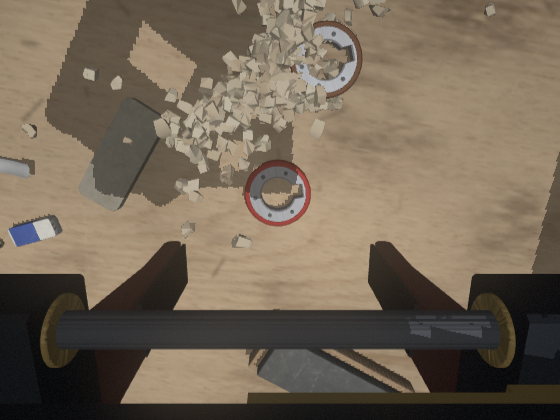

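Run:
```python
from h import *
w=load('w19');print(w['T_tool_cam'][:3,3])
wheel(w,[(192,396),(263,208),(466,175),(523,519),(323,551)],234,154,9,key=(610,330))
o=w['obs']
for n,p in dict(chip1=(242,241),chip2=(187,229),chip3=(318,127)).items(): print(n,tf(o,atz(w,p,5,o)[0]).round(0))
```

```text
[ -67.74754161 -142.93271304    1.22084503]
center [ 550.05 -309.81] r [20.4  20.44 20.39 20.43 20.41] hole ang [48.4 48.9 49.5 49.3 49.2] keyway from holes 109.1 from key 109.4
chip1 [ 47. 183. -32.]
chip2 [ 35. 183. -84.]
chip3 [-59. 183.  37.]
```

Emit:
servo_tool(moves="0 0 0 0 0 -10;0 0 0 0 0 -20;0 0 0 0 0 -30;0 0 0 0 0 -40;0 0 0 0 0 -50;0 0 0 0 0 -60;0 0 0 0 0 -70;-0.001 0 0 0 0 -80")

```text
t: 30.98
ee_pos: [550.2, -311.5, 188.7]
orientation: [-1.351, 0.955, -0.956]
ft_force: [0.1, 0.2, 0.1]
width: 88.1
```

Emit:
servo_tool(moves="0 0 -0.02 0 0 -10;0 0 -0.05 0 0 -20;0 0 -0.08 0 0 -22.3;0 0 -0.08 0 0 -22.3;0 0 -0.08 0 0 -22.3;0 0 -0.08 0 0 -22.3")

```text
t: 31.72
ee_pos: [550.8, -312.6, 109.8]
orientation: [-1.187, 1.24, -1.244]
ft_force: [-1.3, 0.3, 1.1]
width: 87.9
```

```bash
python3 -c "
from h import *
w=wr('w20')"
```

```text
t 31.73 pos [ 550.8 -312.6  109.8] yaw(toolx) -92.56 F [-1.3  0.3  1.1] w 87.9
```

View pics/w20.png

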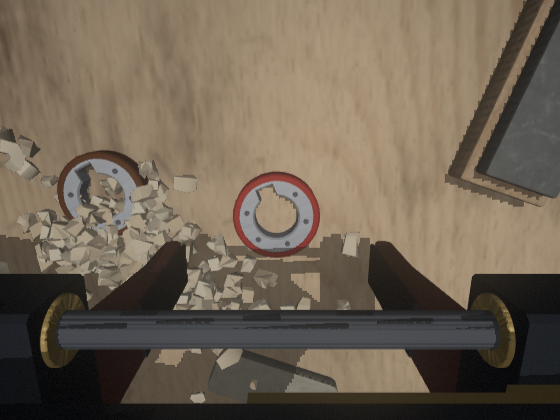

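```bash
python3 -c "
from h import *
w=load('w20');print(w['T_tool_cam'][:3,3]);o=w['obs']
P=atz(w,[(276.5,214)],14,o)[0];print(P,tf(o,P))
for p in [(345,243),(190,290)]:print(tf(o,atz(w,p,4,o)[0]))"
```

```text
[-6.93544434e+01 -1.42934337e+02  7.19964766e-02]
[ 550.57833006 -307.65523642   14.        ] [-5.01542254 95.79301871 -0.66581845]
[ 19.56918805 105.93345584  49.19421406]
[ 57.03244753 105.72162432 -65.92681743]
```

```bash
python3 -c "
from h import *
w=load('w20');crop(w,227,165,327,265,7,'c23')"
```

```text
(no output)
```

View pics/c23.png

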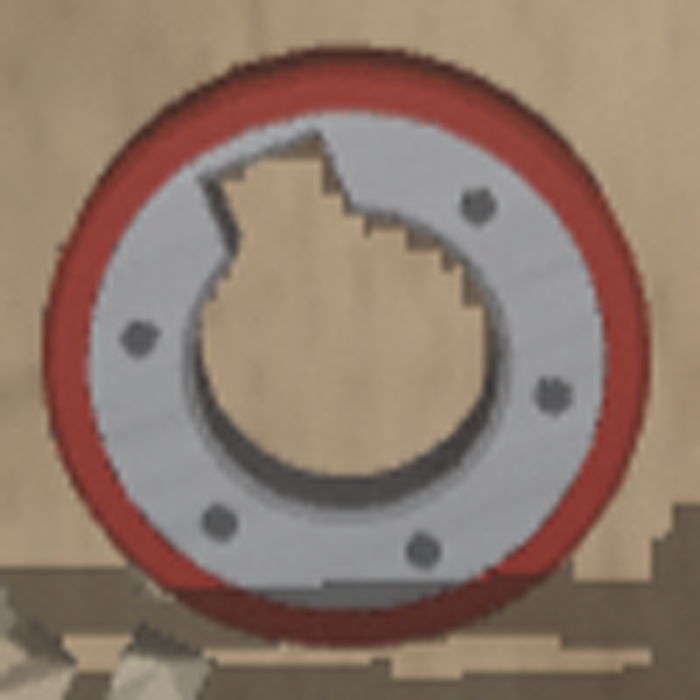

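Run:
```python
from h import *
w=load('w20')
wheel(w,[(139,338),(219,523),(424,551),(553,395),(478,207)],227,165,7,key=(262,155))
```

```text
center [ 550.14 -309.8 ] r [20.49 20.46 20.5  20.47 20.48] hole ang [49.  49.  49.6 49.6 49.2] keyway from holes 109.3 from key 108.4
```

Emit:
servo_tool(moves="0 0 -0.03 0 0 0;0 0 -0.06 0 0 0;0 0 -0.078 0 0 0;0 0 -0.086 0 0 0;0 0 -0.086 0 0 0;0 0 -0.086 0 0 0")

```text
t: 32.52
ee_pos: [550.5, -312.6, 23.1]
orientation: [-1.187, 1.241, -1.244]
ft_force: [-0.7, 0.0, 0.7]
width: 87.6
```

Emit:
servo_tool(moves="0 0.0015 -0.001 0 0 0;0 0.0015 -0.001 0 0 0")

```text
t: 32.78
ee_pos: [550.1, -310.7, 21.6]
orientation: [-1.187, 1.242, -1.243]
ft_force: [0.9, 0.2, 1.0]
width: 87.7
```

Emit:
servo_tool(moves="0 0 0 0 0 0;0 0 0 0 0 0;0 0 0 0 0 0;0 0 0 0 0 0;0 0 0 0 0 0;0 0 0 0 0 0;0 0 0 0 0 0", hand=255)

```text
t: 33.65
ee_pos: [549.9, -310.7, 21.2]
orientation: [-1.187, 1.242, -1.243]
ft_force: [0.0, -0.5, -1.4]
width: 58.8
```

Emit:
servo_tool(moves="0 0 0.01 0 0 0;0 0 0.05 0 0 3;0 0.02 0.1 0 0 12;0 0.06 0.14 0 0 22;-0.005 0.11 0.15 0 0 32;-0.01 0.16 0.15 0 0 42;-0.015 0.21 0.15 0 0 52;-0.02 0.255 0.15 0 0 62")

```text
t: 34.65
ee_pos: [529.5, -54.1, 171.9]
orientation: [-1.531, 0.413, -0.414]
ft_force: [0.5, -0.3, -0.9]
width: 58.8
```

Emit:
servo_tool(moves="-0.005 0.04 0 0 0 10;-0.01 0.08 0 0 0 20;-0.014 0.11 0 0 0 30;-0.015 0.121 -0.01 0 0 40.3;-0.015 0.122 -0.025 0 0 40.3;-0.015 0.122 -0.025 0 0 40.3;-0.015 0.122 -0.025 0 0 40.3")

```text
t: 35.52
ee_pos: [515.0, 65.7, 146.2]
orientation: [-1.567, -0.13, 0.131]
ft_force: [-0.2, -0.4, -0.6]
width: 58.8
```

```bash
python3 -c "
from h import *
w=wr('w21');print(w['T_tool_cam'][:3,3]);crop(w,190,140,370,310,4,'c24')"
```

```text
t 35.52 pos [515.   65.7 146.2] yaw(toolx) 9.54 F [-0.2 -0.4 -0.6] w 58.8
[ -67.75276921 -142.93314501    1.22233316]
```

View pics/c24.png

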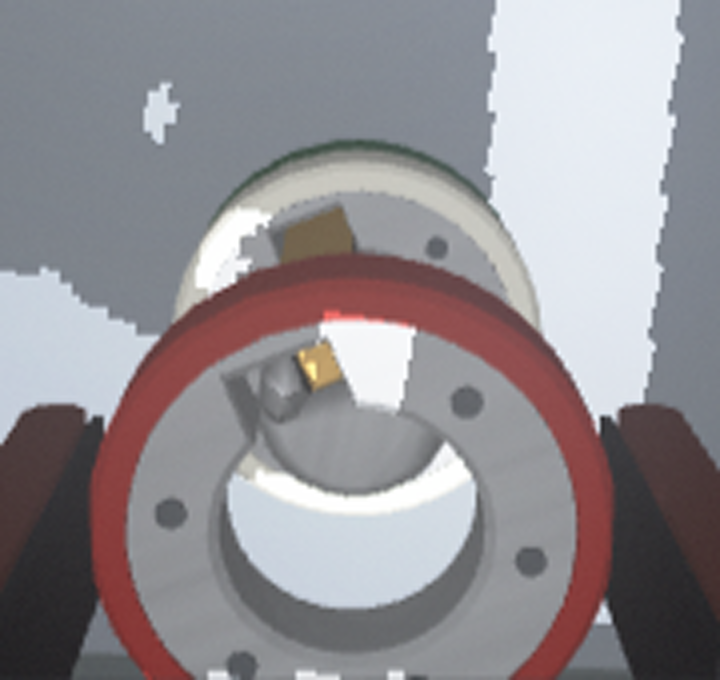

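Run:
```python
from h import *
w=load('w21');o=w['obs']
wheel(w,[(171,513),(242,665),(531,561),(467,401)],190,140,4,z=146.2-7.2,key=(275,365))
P=atz(w,np.array((355,494))/4+[190,140]-.5,94,o)[0]
t=np.radians(9.6);print('axis',P[:2]-14*np.array([np.cos(t),np.sin(t)]))
```

```text
center [515.14  66.99] r [20.43 20.41 20.43 20.41] hole ang [31.6 31.2 31.1 31.4] keyway from holes -148.7 from key -147.9
axis [514.83549673  67.3867664 ]
```

Emit:
servo_tool(moves="-0.0001 0.0002 -0.008 0 0 0;-0.0001 0.0002 -0.016 0 0 0;-0.0001 0.0002 -0.024 0 0 0;-0.0001 0.0002 -0.031 0 0 0;-0.0001 0.0002 -0.037 0 0 0;-0.0001 0.0002 -0.037 0 0 0")

```text
t: 36.33
ee_pos: [514.6, 66.5, 108.6]
orientation: [-1.567, -0.132, 0.134]
ft_force: [-0.3, -0.8, -1.4]
width: 58.9
```

Emit:
servo_tool(moves="0 0 -0.006 0 0 0;0 0 -0.012 0 0 0;0 0 -0.017 0 0 0;0 0 -0.02 0 0 0;0 0 -0.02 0 0 0")

```text
t: 36.95
ee_pos: [514.7, 66.5, 88.9]
orientation: [-1.567, -0.133, 0.133]
ft_force: [-0.4, -0.6, -1.2]
width: 59.0
```

Emit:
servo_tool(moves="0 0 0 0 0 0;0 0 0 0 0 0;0 0 0 0 0 0;0 0 0.02 0 0 0;0 0 0.06 0 0 0;0 0 0.1 0 0 0;0 0 0.11 0 0 0;0 0 0.11 0 0 0", hand=0)

```text
t: 37.95
ee_pos: [514.9, 66.5, 199.4]
orientation: [-1.567, -0.134, 0.132]
ft_force: [-0.6, -0.5, -1.2]
width: 87.6
```

```bash
python3 -c "
from h import *
w=wr('w22')
crop(w,230,150,330,250,7,'c25')"
```

```text
t 37.95 pos [514.9  66.5 199.4] yaw(toolx) 9.7 F [-0.6 -0.5 -1.2] w 87.6
```

View pics/c25.png

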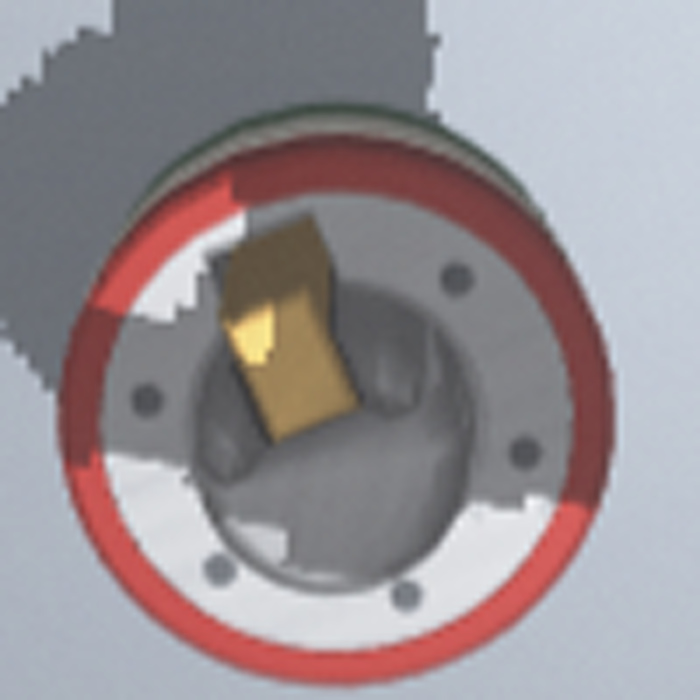

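Emit:
servo_tool(moves="-0.01 -0.05 0 0 0 0;-0.02 -0.1 0 0 0 0;-0.03 -0.15 0 0 0 0;-0.04 -0.2 0 0 0 0;-0.05 -0.25 0 0 0 0;-0.065 -0.3 0 0 0 0;-0.075 -0.34 -0.005 0 0 0;-0.08 -0.354 -0.01 0 0 0")

```text
t: 39.0
ee_pos: [433.5, -288.9, 187.4]
orientation: [-1.565, -0.129, 0.132]
ft_force: [0.3, 0.3, 0.1]
width: 87.8
```

Emit:
servo_tool(moves="0 0 0 0 0 0;0 0 0 0 0 0;0 0 0 0 0 0")

```text
t: 39.38
ee_pos: [435.2, -286.4, 189.2]
orientation: [-1.566, -0.134, 0.134]
ft_force: [-0.3, 0.5, 1.0]
width: 88.1
```

```bash
python3 -c "
from h import *
w=wr('w23');p=proj(w,[435,-288,14],w['obs'])[0].astype(int)-40;print(p);crop(w,p[0],p[1],p[0]+80,p[1]+80,9,'c26')"
```

```text
t 39.38 pos [ 435.2 -286.4  189.2] yaw(toolx) 9.79 F [-0.3  0.5  1. ] w 88.1
[234 154]
```

View pics/c26.png

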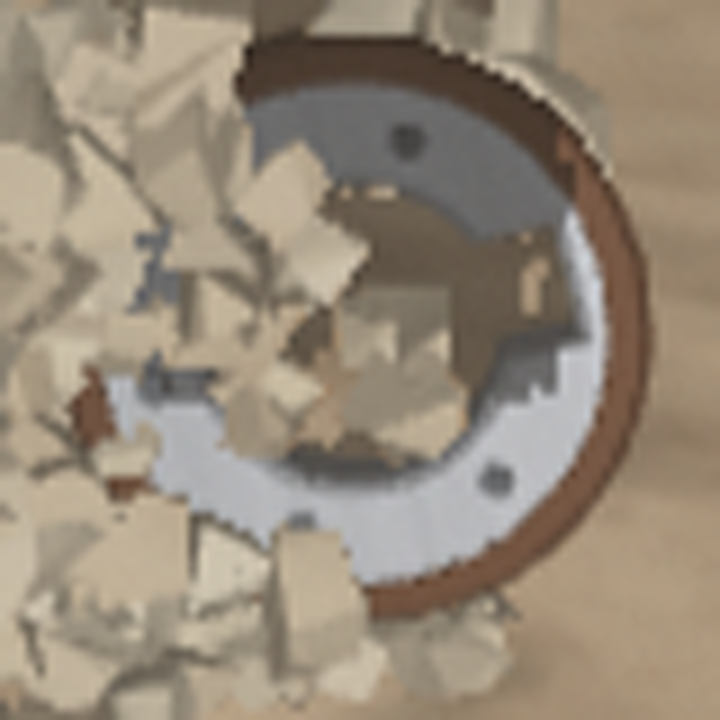

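View pics/w23.png

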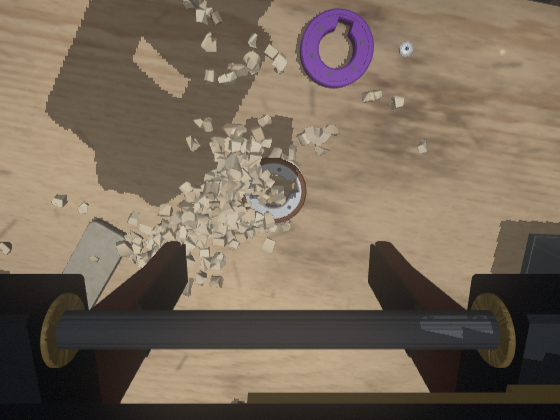

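Run:
```python
from h import *
w=load('w23');o=w['obs']
H=atz(w,np.array([(408,140),(497,479)])/9+[234,154]-.5,14,o)[:,:2]
K=atz(w,np.array([(580,283)])/9+[234,154]-.5,14,o)[0,:2]
d=H[0]-H[1];print('chord',np.hypot(*d),'exp',20.45*3**.5)
M=H.mean(0);n=np.array([-d[1],d[0]])/np.hypot(*d)
if n@(K-M)<0:n=-n
c=M-n*20.45/2;print('c',c,'ang',np.degrees(np.arctan2(n[1],n[0])),np.degrees(np.arctan2(*(K-c)[::-1])))
for k in (120,180,240):
    a=np.arctan2(n[1],n[0])+np.radians(k);print(k,(proj(w,[*(c+20.45*np.array([np.cos(a),np.sin(a)])),14],o)[0]-[234,154]+.5)*9)
```

```text
chord 35.44315889869789 exp 35.42043901478354
c [ 432.26741656 -289.7818406 ] ang 114.52959839920977 113.5594930692094
120 [207.29152068 192.65870097]
180 [156.27523752 388.3503624 ]
240 [301.11076627 528.74326668]
```

Emit:
servo_tool(moves="0 0 0 0 0 -10;0 0 0 0 0 -20;0 0 0 0 0 -30;0 0 0 0 0 -40;-0.001 -0.002 0 0 0 -50;-0.002 -0.003 0 0 0 -60;-0.003 -0.004 0 0 0 -70;-0.003 -0.0046 0 0 0 -80")

```text
t: 40.42
ee_pos: [432.1, -291.5, 189.5]
orientation: [-1.351, 0.956, -0.956]
ft_force: [-0.2, 0.3, 0.2]
width: 87.5
```

Emit:
servo_tool(moves="0 0 -0.02 0 0 -10;0 0 -0.05 0 0 -17.1;0 0 -0.08 0 0 -17.1;0 0 -0.08 0 0 -17.1;0 0 -0.08 0 0 -17.1;0 0 -0.08 0 0 -17.1")

```text
t: 41.18
ee_pos: [432.6, -292.5, 110.5]
orientation: [-1.23, 1.173, -1.177]
ft_force: [0.4, 0.0, 0.5]
width: 87.8
```

```bash
python3 -c "
from h import *
w=wr('w24')"
```

```text
t 41.17 pos [ 432.6 -292.5  110.5] yaw(toolx) -87.38 F [0.4 0.  0.5] w 87.8
```

View pics/w24.png

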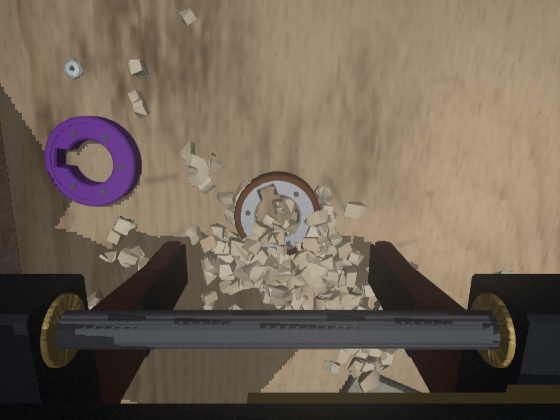

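Emit:
servo_tool(moves="0 0.0014 -0.03 0 0 0;0 0.0014 -0.055 0 0 0;0 0.0014 -0.07 0 0 0;0 0.0014 -0.08 0 0 0;0 0.0014 -0.088 0 0 0;0 0.0014 -0.088 0 0 0;0 0.0014 -0.088 0 0 0")

```text
t: 42.1
ee_pos: [432.1, -290.9, 21.6]
orientation: [-1.23, 1.175, -1.176]
ft_force: [-0.1, -0.3, -0.2]
width: 87.9
```

Emit:
servo_tool(moves="0 0 0 0 0 0;0 0 0 0 0 0;0 0 0 0 0 0;0 0 0 0 0 0;0 0 0 0 0 0;0 0 0 0 0 0;0 0 0 0 0 0", hand=255)

```text
t: 42.98
ee_pos: [431.9, -290.8, 21.3]
orientation: [-1.23, 1.176, -1.176]
ft_force: [0.0, 0.3, 3.6]
width: 58.9
```

```bash
python3 -c "
from h import *
w=wr('w25')"
```

```text
t 42.98 pos [ 431.9 -290.8   21.3] yaw(toolx) -87.4 F [0.  0.3 3.6] w 58.9
```

View pics/w25.png

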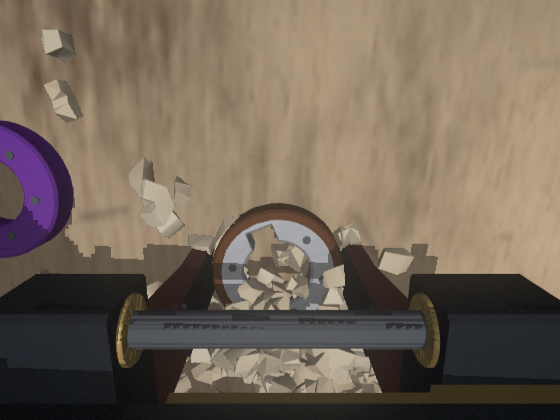

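Emit:
servo_tool(moves="0 0 0.01 0 0 0;0 0 0.05 0 0 3;0.005 0.02 0.1 0 0 12;0.015 0.06 0.14 0 0 22;0.025 0.11 0.15 0 0 32;0.035 0.16 0.15 0 0 42;0.05 0.21 0.15 0 0 52;0.06 0.255 0.15 0 0 62")

```text
t: 44.02
ee_pos: [491.9, -34.0, 171.7]
orientation: [-1.543, 0.343, -0.343]
ft_force: [-0.4, 0.1, -0.4]
width: 58.9
```

Emit:
servo_tool(moves="0.01 0.04 0 0 0 10;0.018 0.08 0 0 0 20;0.023 0.1 0 0 0 30;0.023 0.102 -0.01 0 0 35.1;0.023 0.102 -0.02 0 0 35.1;0.023 0.102 -0.02 0 0 35.1;0.023 0.102 -0.02 0 0 35.1")

```text
t: 44.9
ee_pos: [514.7, 65.9, 151.3]
orientation: [-1.567, -0.131, 0.132]
ft_force: [-0.4, 0.3, -1.7]
width: 58.7
```

```bash
python3 -c "
from h import *
w=wr('w26');print(w['T_tool_cam'][:3,3]);crop(w,190,140,370,310,4,'c27')"
```

```text
t 44.9 pos [514.7  65.9 151.3] yaw(toolx) 9.61 F [-0.4  0.3 -1.7] w 58.7
[ -67.75138969 -142.93306346    1.22194576]
```

View pics/c27.png

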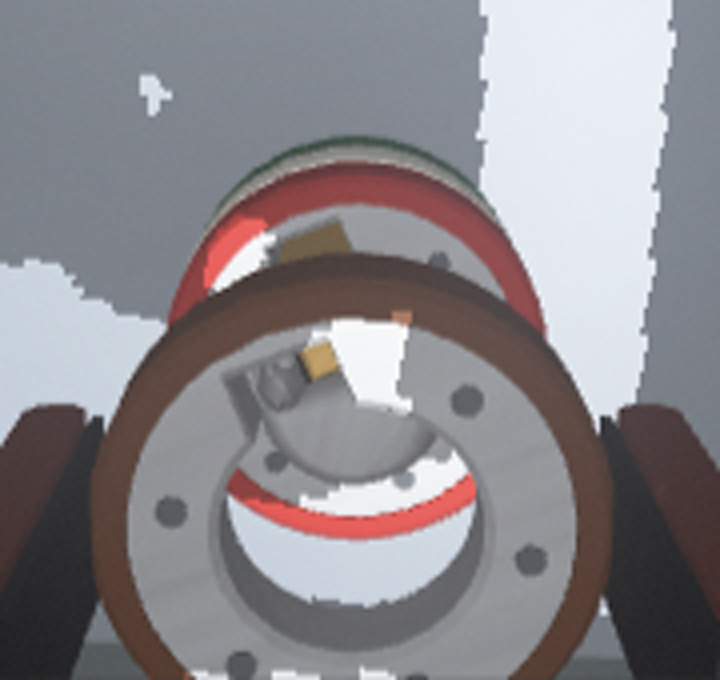

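Emit:
servo_tool(moves="0 0 -0.008 0 0 0;0 0 -0.016 0 0 0;0 0 -0.024 0 0 0;0 0 -0.031 0 0 0;0 0 -0.038 0 0 0;0 0 -0.044 0 0 0;0 0 -0.048 0 0 0;0 0 -0.048 0 0 0")

```text
t: 45.95
ee_pos: [514.7, 66.3, 102.9]
orientation: [-1.567, -0.133, 0.133]
ft_force: [0.1, -0.3, -0.3]
width: 59.1
```

Emit:
servo_tool(moves="0 0 0 0 0 0;0 0 0 0 0 0;0 0 0 0 0 0;0 0 0.02 0 0 0;0 0 0.06 0 0 0;0 0 0.1 0 0 0;0 0 0.11 0 0 0;0 0 0.11 0 0 0", hand=0)

```text
t: 46.95
ee_pos: [514.9, 66.3, 213.4]
orientation: [-1.567, -0.134, 0.132]
ft_force: [0.2, -0.0, -0.5]
width: 88.1
```

```bash
python3 -c "
from h import *
w=wr('w27');save('top','top1');save('side','side1');o=w['obs']
crop(w,230,150,330,250,7,'c28')
C=cloud(w,o);D=C.reshape(-1,3);m=(np.hypot(D[:,0]-515.2,D[:,1]-67.3)<28)&(np.hypot(D[:,0]-515.2,D[:,1]-67.3)>23)&(D[:,2]>60)
A=np.c_[D[m,:2]-[515.2,67.3],np.ones(m.sum())];s=np.linalg.lstsq(A,D[m,2],rcond=None)[0];print('plane',s,m.sum())"
```

```text
t 46.95 pos [514.9  66.3 213.4] yaw(toolx) 9.7 F [ 0.2 -0.  -0.5] w 88.1
plane [ -4.95214957  -0.51499051 165.17671255] 7537
```

View pics/c28.png

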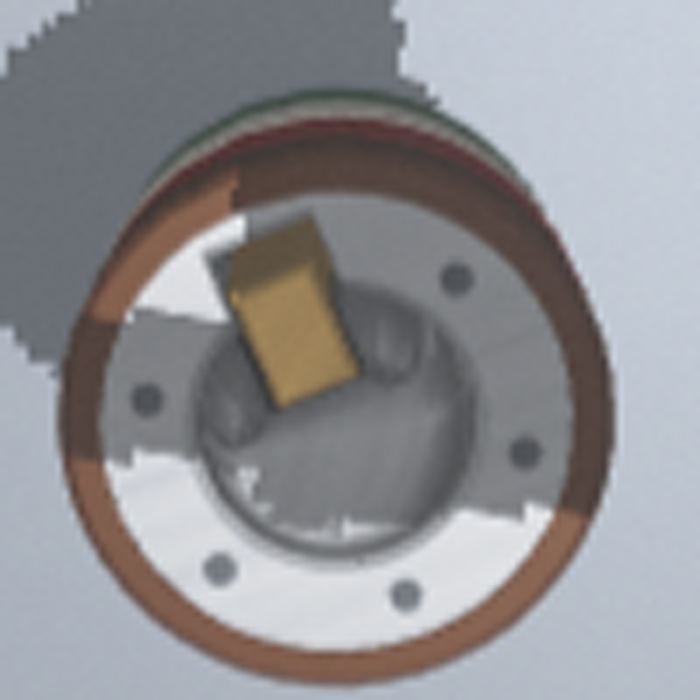

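View pics/side1.png

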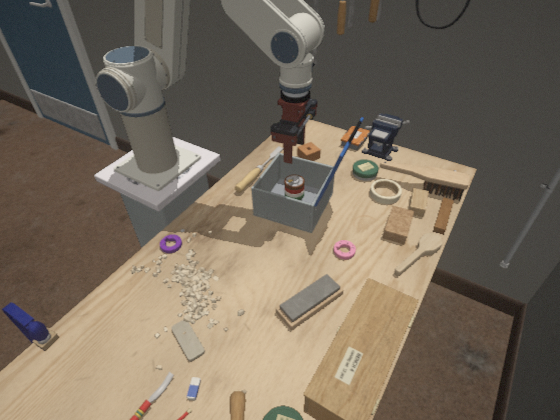

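Run:
```python
from h import *
w=load('w27');o=w['obs']
wheel(w,[(148,401),(219,570),(405,596),(526,454),(457,279)],230,150,7,z=94,key=(260,235))
C=cloud(w,o);D=C.reshape(-1,3);r=np.hypot(D[:,0]-515.2,D[:,1]-67.3);m=(r<28)&(r>23)&(D[:,2]>85)&(D[:,2]<105)
A=np.c_[D[m,:2]-[515.2,67.3],np.ones(m.sum())];s=np.linalg.lstsq(A,D[m,2],rcond=None)[0];print('plane',s,m.sum())
# guard geometry from wrist/top
t=load('top1'); s=load('side1')
C=cloud(t);
for p in [(214,143),(215,146),(190,160),(250,157),(222,160)]: print(p,C[p[1],p[0]].round(0))
cv2.imwrite('pics/s2.png',cv2.resize(s['pixels'][100:230,240:400,::-1],None,fx=5,fy=5,interpolation=cv2.INTER_CUBIC))
```

```text
center [514.89  67.77] r [20.43 20.57 20.41 20.49 20.5 ] hole ang [31.6 31.  30.9 31.3 31.7] keyway from holes -148.7 from key -149.0
plane [-1.56986880e-03 -1.26595004e-03  9.37537149e+01] 1384
(214, 143) [668.  92. 298.]
(215, 146) [663.  91. 286.]
(190, 160) [635. 163. 229.]
(250, 157) [649.   5. 214.]
(222, 160) [640.  80. 207.]
```

View pics/s2.png

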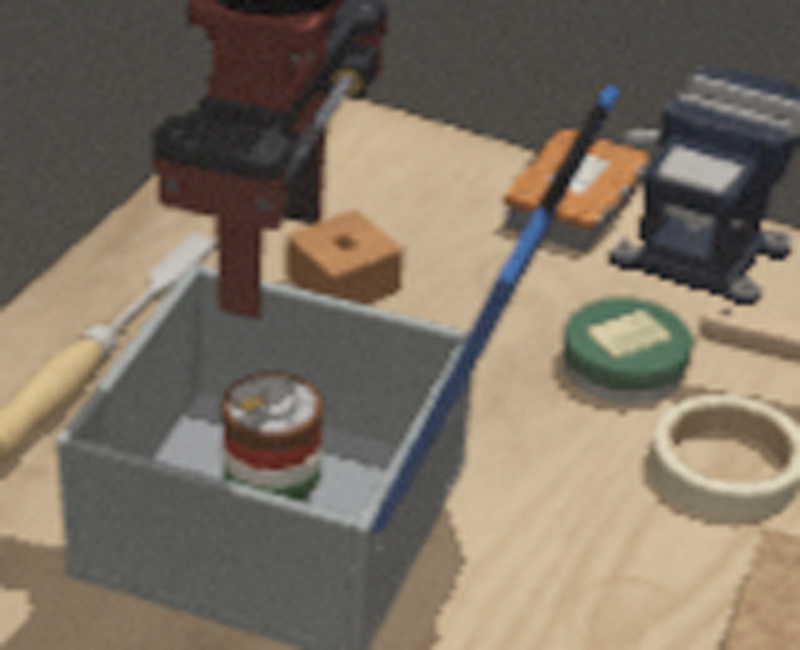

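Emit:
servo_tool(moves="0 0 0.05 0 0 0;0 0 0.1 0 0 0;0 0 0.15 0 0 0;0.02 0.002 0.17 0 0 -2.5;0.06 0.007 0.17 0 0 -2.5;0.11 0.014 0.17 0 0 -2.5;0.16 0.02 0.17 0 0 -2.5;0.2 0.025 0.17 0 0 -2.5", hand=255)

```text
t: 48.1
ee_pos: [716.3, 91.4, 380.6]
orientation: [-1.569, -0.096, 0.101]
ft_force: [0.4, -0.1, 1.0]
width: 11.6
```

Emit:
servo_tool(moves="0 0 0 0 0 0;0 0 0 0 0 0;0 0 0 0 0 0")

```text
t: 48.48
ee_pos: [713.9, 91.2, 383.1]
orientation: [-1.569, -0.098, 0.099]
ft_force: [-0.3, -0.4, 0.8]
width: 0.6
```

Run:
```python
from h import *
w=wr('w28');save('side','side2');s=load('side2')
cv2.imwrite('pics/s3.png',cv2.resize(s['pixels'][20:230,220:420,::-1],None,fx=3,fy=3,interpolation=cv2.INTER_CUBIC))
c=np.array([515.1,66.1]);d=np.array([np.cos(.126),np.sin(.126)]);r=185
for th in np.arange(1.87,-0.05,-.17):
    C=np.array([95-r*np.cos(th)+8*np.sin(th),108+r*np.sin(th)+8*np.cos(th)])
    p=c+(C[0]+10)*d; print(round(th,2),p.round(1),round(C[1]+19,1))
```

```text
t 48.48 pos [713.9  91.2 383.1] yaw(toolx) 7.2 F [-0.3 -0.4  0.8] w 0.6
1.87 [680.9  87.1] 301.4
1.7 [650.8  83.3] 309.4
1.53 [619.7  79.4] 312.2
1.36 [588.6  75.4] 309.6
1.19 [558.4  71.6] 301.7
1.02 [530.  68.] 288.8
0.85 [504.1  64.7] 271.3
0.68 [481.5  61.8] 249.5
0.51 [463.   59.5] 224.3
0.34 [448.9  57.7] 196.2
0.17 [439.7  56.6] 166.2
0.0 [435.7  56. ] 135.0
```

View pics/s3.png

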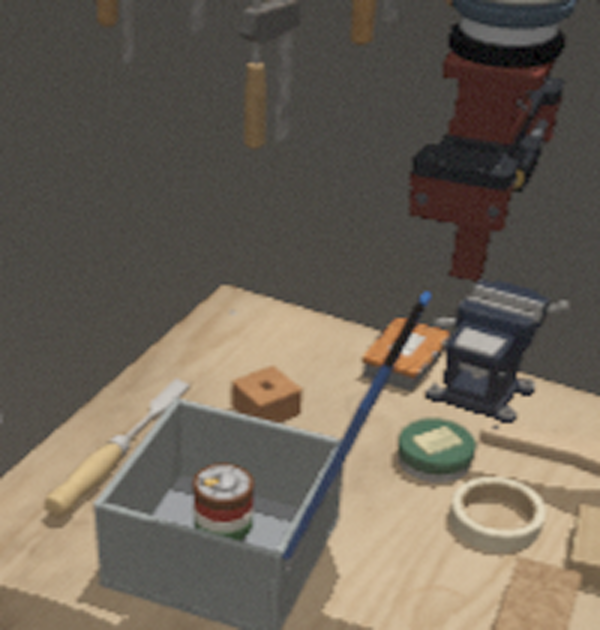

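View pics/w28.png

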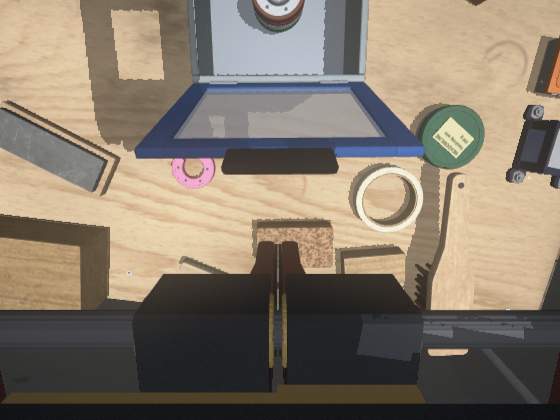

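Emit:
servo_tool(moves="0 0 -0.04 0 0 0;0 0 -0.08 0 0 0;0 0 -0.082 0 0 0;-0.012 -0.0015 -0.082 0 0 0;-0.024 -0.003 -0.082 0 0 0;-0.034 -0.004 -0.08 0 0 0")

```text
t: 49.32
ee_pos: [681.0, 87.2, 305.5]
orientation: [-1.569, -0.102, 0.095]
ft_force: [3.4, -0.2, 2.2]
width: 0.6
```

Emit:
servo_tool(moves="-0.015 -0.002 0.003 0 0 0;-0.03 -0.004 0.006 0 0 0;-0.0455 -0.006 0.008 0 0 0;-0.061 -0.008 0.009 0 0 0;-0.077 -0.01 0.0085 0 0 0;-0.092 -0.012 0.006 0 0 0;-0.1075 -0.0135 0.003 0 0 0;-0.1225 -0.0155 -0.002 0 0 0")

```text
t: 50.32
ee_pos: [557.2, 71.7, 301.0]
orientation: [-1.569, -0.099, 0.099]
ft_force: [0.9, 0.1, 0.8]
width: 0.6
```

Run:
```python
from h import *
w=wr('w29');save('side','side3');s=load('side3')
cv2.imwrite('pics/s4.png',cv2.resize(s['pixels'][20:230,220:420,::-1],None,fx=3,fy=3,interpolation=cv2.INTER_CUBIC))
```

```text
t 50.33 pos [557.2  71.7 301. ] yaw(toolx) 7.2 F [0.9 0.1 0.8] w 0.6
```

View pics/s4.png

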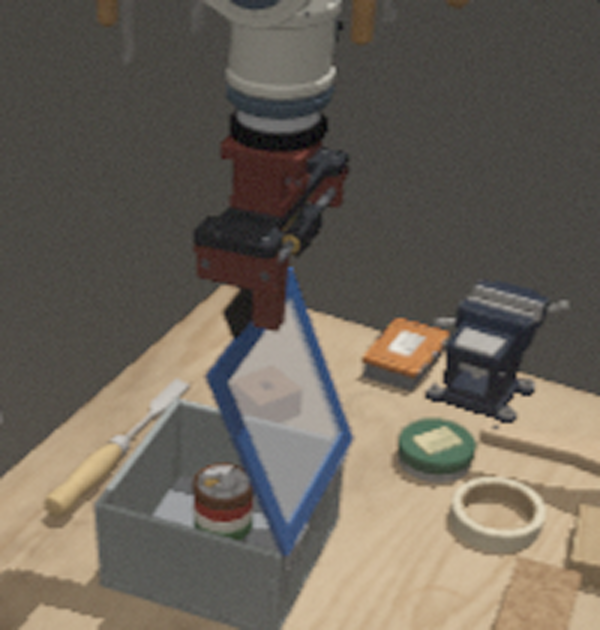

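Emit:
servo_tool(moves="-0.0145 -0.002 -0.006 0 0 0;-0.0285 -0.0035 -0.013 0 0 0;-0.0415 -0.005 -0.021 0 0 0;-0.0545 -0.007 -0.0305 0 0 0;-0.066 -0.0085 -0.041 0 0 0;-0.077 -0.01 -0.052 0 0 0;-0.0865 -0.011 -0.0645 0 0 0;-0.0955 -0.012 -0.0775 0 0 0")

```text
t: 51.42
ee_pos: [462.1, 59.6, 222.8]
orientation: [-1.569, -0.099, 0.099]
ft_force: [1.5, -0.7, 0.1]
width: 0.5
```

Run:
```python
from h import *
w=wr('w30');save('side','side4');s=load('side4')
cv2.imwrite('pics/s5.png',cv2.resize(s['pixels'][20:230,220:420,::-1],None,fx=3,fy=3,interpolation=cv2.INTER_CUBIC))
```

```text
t 51.42 pos [462.1  59.6 222.8] yaw(toolx) 7.2 F [ 1.5 -0.7  0.1] w 0.5
```

View pics/s5.png

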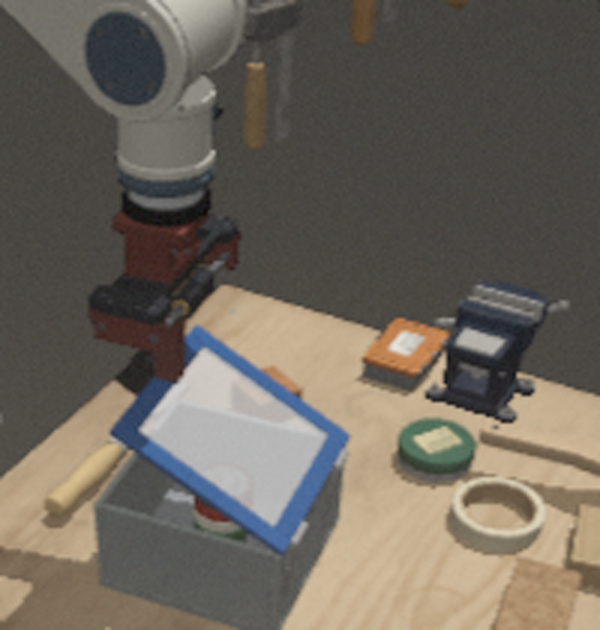

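Emit:
servo_tool(moves="-0.0075 -0.001 -0.014 0 0 0;-0.014 -0.002 -0.028 0 0 0;-0.019 -0.0025 -0.043 0 0 0;-0.023 -0.003 -0.058 0 0 0;-0.025 -0.003 -0.07 0 0 0;-0.026 -0.003 -0.079 0 0 0;-0.027 -0.0035 -0.086 0 0 0;-0.027 -0.0035 -0.088 0 0 0")

```text
t: 52.52
ee_pos: [435.6, 56.3, 135.6]
orientation: [-1.569, -0.098, 0.099]
ft_force: [-5.4, -0.3, 20.2]
width: 0.3
```

Run:
```python
from h import *
w=wr('w31')
```

```text
t 52.52 pos [435.6  56.3 135.6] yaw(toolx) 7.2 F [-5.4 -0.3 20.2] w 0.3
```

Emit:
servo_tool(moves="0 0 -0.0005 0 0 0;0 0 -0.0005 0 0 0;0 0 0.01 0 0 0;0 0 0.05 0 0 0;0 0 0.1 0 0 0;0 0 0.14 0 0 0;0 0 0.15 0 0 0;0 0 0.15 0 0 0")

```text
t: 53.58
ee_pos: [435.9, 56.3, 286.0]
orientation: [-1.569, -0.1, 0.098]
ft_force: [0.3, -0.9, 0.1]
width: 0.5
```

Run:
```python
from h import *
w=wr('w32');save('side','side5');s=load('side5');save('top','top2')
cv2.imwrite('pics/s6.png',cv2.resize(s['pixels'][90:230,230:400,::-1],None,fx=4,fy=4,interpolation=cv2.INTER_CUBIC))
C=cloud(s)
m=[]
for u in range(230,420):
  for v in range(120,240):
    P=C[v,u]; q=P[:2]-[515.2,67.3]; c,sn=np.cos(.126),np.sin(.126); x=c*q[0]+sn*q[1]; y=-sn*q[0]+c*q[1]
    if abs(x)<92 and abs(y)<92 and (abs(x)>78 or abs(y)>78) and 100<P[2]<135: m.append((x,y,1,P[2]))
m=np.array(m);print(len(m),np.linalg.lstsq(m[:,:3],m[:,3],rcond=None)[0])
```

```text
t 53.58 pos [435.9  56.3 286. ] yaw(toolx) 7.2 F [ 0.3 -0.9  0.1] w 0.5
713 [-1.36459764e-03  5.58340951e-04  1.17749744e+02]
```

View pics/s6.png

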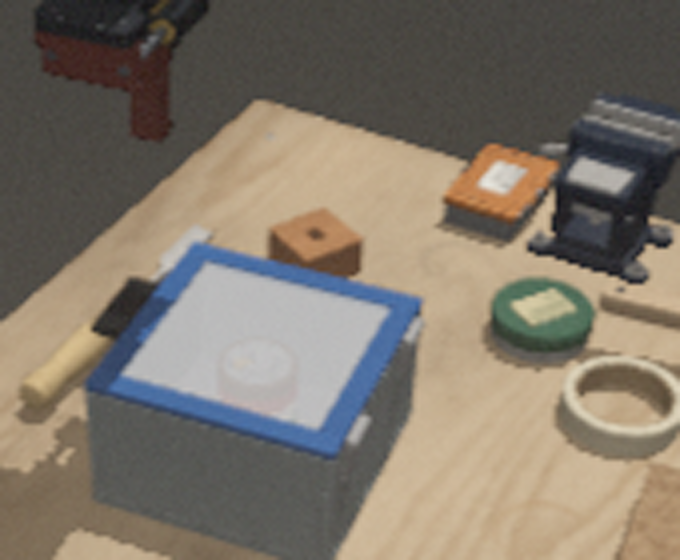

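View pics/w32.png

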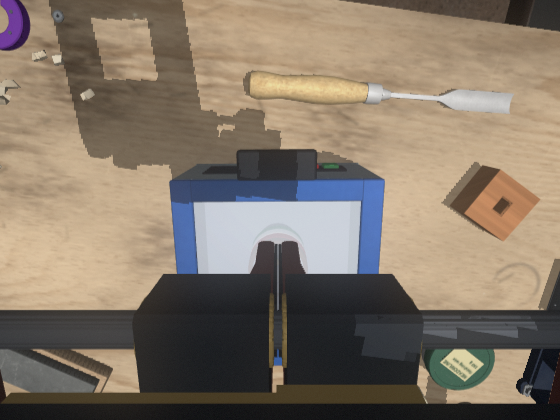

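```bash
python3 -c "
from h import *
print(ctrl.close_job())"
```

```text
the job is handed in; nothing more can be done
None
```

The honing machine is ready and the job is handed in at about 54 s of the 210 s allowed; no verdict was reported.

- **Key:** it stands home in the slot. Depth read its top at about 95 mm above the bench, where 95 mm is home.
- **Wheels:** all four were present and are stacked in the order green, white, red, brown. The last close view put the brown wheel's top face at 93.8 mm (94 expected) and flat within 0.002 rad. Its keyway was about 31° against my slot estimate of 31 to 32°, and its centre was within about 0.6 mm of the axis. I checked the three lower wheels only in the pictures taken after each placing.
- **Guard:** I pushed it shut from behind at about 0.7 rad/s and ended with about 20 N on the front frame. The side camera's depth then showed it flat to about 0.0014 rad, its top face read 117.7 mm where 116 is expected, and the gripper stood clear.
- **Bystanders:** I kept clear of the oilstone, wax tin, slip stone and the purple and pink look-alikes. In the last pictures they looked where they had been, but I did not measure them.

- **Calibration:** the wrist camera and the reported tool position disagreed by about 1.25 mm in y. I corrected for this at every wheel grasp and placing.
- **Key in the jaws:** it appeared to lean about 1° while held, but it dropped home freely on release.

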